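Load the tack-up jig for a finned shaft

TASK

Load the welding jig for a finned shaft: first draw the steel bar right out of its blue storage tube, hand over hand, and lay it in the jig's two V-blocks, roughly centred end to end. Then slide every fin plate up out of the red rack and stand each one fully down in a green slot of the jig of its own (any slot), and lay the copper chill block flat in the jig's shallow orange pocket before or after. Leave the red-lidded jar and the pipe elbow on either side of the tube where they are.

Things in the scene. Friction and masses are not known exactly. Their poses are not given: they have to be found in the camera images.
- stand: Fixed grey stand, base 570 x 60 mm, 10 mm thick, with the blue tube and two yellow outfeed rests. Origin on the bench under the tube's mouth, z up; its x axis points from the mouth into the tube, so the bar comes out along -x. Drawing the bar takes 1 to 2 N; let go, it stays where it is, carried by tube and rests.
- tube_mouth (a point): Centre of the tube's mouth, 75 mm above the bench; axes as stand. The tube is level, runs from here 275 mm along +x, outside diameter 25 mm, bore 18 mm, far end closed.
- rest0 (a point): Outfeed rest, 125 mm before the tube's mouth: an open-topped steel V, 20 mm long along the bar. This point is the axis of a bar lying in it, 67.5 mm above the bench (4.5 mm below a bar in the tube). The V's arms are 44 mm apart at the tips and rise 13 mm above that axis: fingers holding the bar cannot pass through it, so let go and take the bar again. Axes as stand.
- rest1 (a point): Second, equal rest, 235 mm before the tube's mouth; axis point and axes as rest0.
- rod: Loose round stainless steel bar, 12 mm diameter, 320 mm long, about 0.28 kg. Origin on its axis at the end that sticks out at the start; its own x axis runs from there along its length to the other end, so its centre is at x = 160 mm (it may roll about x). Either end may point either way in the jig. At the start it lies in the bottom of the tube, axis 72 mm above the bench, with 45 to 70 mm sticking out of the mouth.
- jig: Fixed aluminium jig plate 270 x 190 mm, 10 mm thick. Origin on the bench under its centre, z up. The bar's line is along its x at y = 0, in steel V-blocks at x = -120 and +120 mm (20 mm long, arms 26 mm apart at the tips, tips 4 mm above the lying bar's axis). At y = 8 to 84 mm a row of four green slots along x (walls' top 35 mm above the bench); orange pocket at y = -65 mm.
- cradle (a point): Where the bar's centre belongs: midway between the two V-blocks on the axis of the lying bar, 65 mm above the bench; axes as jig.
- pocket (a point): Centre of the floor of the orange pocket, 10 mm above the bench: 102 x 40 mm inside, long side along the jig's x, rimmed by a black lip 4 mm high; axes as jig.
- slot0 (a point): Centre of the floor of jig slot 0, 10 mm above the bench; slot 11 mm wide along the jig's x, widening to 16 mm in its top 4 mm, 76 mm long along the jig's y, 25 mm deep. Slots are 50 mm apart along x; axes as jig.
- slot1 (a point): Centre of the floor of jig slot 1, 10 mm above the bench; slot 11 mm wide along the jig's x, widening to 16 mm in its top 4 mm, 76 mm long along the jig's y, 25 mm deep. Slots are 50 mm apart along x; axes as jig.
- slot2 (a point): Centre of the floor of jig slot 2, 10 mm above the bench; slot 11 mm wide along the jig's x, widening to 16 mm in its top 4 mm, 76 mm long along the jig's y, 25 mm deep. Slots are 50 mm apart along x; axes as jig.
- slot3 (a point): Centre of the floor of jig slot 3, 10 mm above the bench; slot 11 mm wide along the jig's x, widening to 16 mm in its top 4 mm, 76 mm long along the jig's y, 25 mm deep. Slots are 50 mm apart along x; axes as jig.
- rack: Fixed red rack on a 220 x 100 x 10 mm grey plate, origin on the bench under its centre, z up, with four slots 50 mm apart along its x axis (x = -75, -25, 25, 75 mm), same slot size as in the jig, floors 10 mm and wall tops 35 mm above the bench.
- plate0: Loose fin plate 0 (may be absent), 8 mm thick along its x, 70 mm wide along its y, 65 mm tall along its z, 0.25 kg, bright metal. Origin at the centre of its lower edge. At the start it stands in a slot of the rack with its upper 40 mm showing. Either way round is fine.
- plate1: Loose fin plate 1 (may be absent), 8 mm thick along its x, 70 mm wide along its y, 65 mm tall along its z, 0.25 kg, bright metal. Origin at the centre of its lower edge. At the start it stands in a slot of the rack with its upper 40 mm showing. Either way round is fine.
- plate2: Loose fin plate 2 (may be absent), 8 mm thick along its x, 70 mm wide along its y, 65 mm tall along its z, 0.25 kg, bright metal. Origin at the centre of its lower edge. At the start it stands in a slot of the rack with its upper 40 mm showing. Either way round is fine.
- plate3: Loose fin plate 3 (may be absent), 8 mm thick along its x, 70 mm wide along its y, 65 mm tall along its z, 0.25 kg, bright metal. Origin at the centre of its lower edge. At the start it stands in a slot of the rack with its upper 40 mm showing. Either way round is fine.
- block: Loose copper chill block, 90 mm (x) x 30 mm (y) x 25 mm (z), 0.35 to 0.65 kg, origin at the centre of its underside; lies flat on the bench between the stand and the jig at the start. May be knocked aside during the job.
- elbow_a: Steel pipe elbow, 50 mm pipe, about 110 mm across, lying on the bench beyond the copper block; a bystander, origin on its underside. Leave alone.
- jar: Jar with a red lid, 56 mm across, 75 mm tall, beside the tube; a bystander, origin on its underside. Leave alone.
There are look-alikes about, which are no part of the job. There is more than one size of the block; the job needs the largest.

How it is judged:
By the outcome, as a careful person would: the job done as asked, in the order asked, and still so for the second after the job is handed in, with the robot touching nothing.
Of plate0, plate1, plate2, plate3 only 2 to 4 are there at a start; the rules pass over those that are not, and their reading is None.
At some moment in a run one of block may be knocked a few centimetres aside while the robot is not near it.
It also fails if it takes over 210 s, if anything falls off the work surface, if the arm or the gripper's body presses on something with over 40 N, if the wrist force passes 120 N, or if a joint passes its speed limit or range.

ROBOT

A 6-joint arm with a two-finger parallel gripper is mounted at the origin on the work surface. World frame = base frame: x ahead of the robot, y to its left, z up, the work surface at z = 0. Lengths are in m, angles in degrees, forces in N, time in s.
With the tool pointing down it reaches from about 0.375 to 0.975 m from the base axis. Payload 3.8 kg.
Tool frame: the origin (TCP) lies between the finger pads; the fingertips stand robot.tip_extent ahead of it and the grasp point (between the pads) lies 3 mm ahead of it (robot.tip_extent is the distance from the TCP to the fingertips, in m); z points along the fingers, y is the line along which they close (so a half turn about z gives the same grasp; the last joint's range is limited). The gripper opens to 88 mm and grips with 3 to 60 N. Pads are 18 mm wide; open, the fingers measure 123 mm over their backs; the gripper's body (75 mm by 187 mm) begins 45 mm behind the grasp point.
Start: joints at [63.26, 15.12, 91.902, -0, 72.978, -2.114], TCP at [0.281, 0.614, 0.261] pointing down, gripper open.
Joint ranges: [-150.88, 150.88], [-54.13, 125.18], [17.81, 147.31], [-75.09, 255.09], [0, 152.58], [-146.25, 146.25]. Speed limits (degrees/s): [147.25, 147.25, 180, 180, 180, 180].

INTERFACE

Orientations are given as [roll, pitch, yaw] about the fixed x, y, z axes, in that order (R = Rz(yaw) Ry(pitch) Rx(roll)).
In Python, from cell import robot, eyes gives the robot as it stands. The module is installed in compiled form; this text tells all that it offers.
- The arm moves only by the shell command python3 -m pendant 'ROWS' [FORCE]. ROWS is JSON, a list of rows, each a list of 7 numbers: the shift along the tool's x, y, z as a fraction of full scale, then the turn, a rotation vector about the tool's x, y, z as a fraction of full scale, then the opening, from -1 (shut) to 1 (fully open), so that 0 is half open. A call has exactly 5 rows; each row shifts and turns the commanded pose from where the row before left it, along the tool's axes as they then stand; what a row does not reach is not made up. Full scale, the value 1, is 2.5 cm for a shift and 0.08 rad for a turn. A row lasts 1/10 s, in which the tool goes at most 50 mm and 8.59 degrees, less where a joint would pass 70% of its speed; a pose out of reach is approached as far as the arm can. A call with a number of a shift or a turn outside -1 to 1 is refused whole. A call with a gripper value outside its range is refused whole. The fingers move at their own pace and stop on an object; FORCE is the grip in N (left out, the last holds). Time passes only in rows, so rows that do not move let the fingers close, or fill a call up. It gives the time, the measured TCP pose, the force, the opening and the grip force at its end, in the units of the state.
- robot.observe(): the state, without advancing time (a new reading comes with each control period).
- eyes.capture(name): name is "scene" or "top"; returns the picture (400x640x3 uint8, blue, green, red); there is no depth.
- eyes.calibration(name): a dict with "fx", "fy", "cx", "cy" (pixels), "distortion" ([k1, k2, p1, p2, k3] as OpenCV has them; the pictures are not rectified), "R" (3x3) and "t" (3): a world point X has camera coordinates R X + t. Camera axes: x right, y down, z forward; pixel columns grow to the right and rows downward; lengths in m; the calibration is good to about 2 mm. A picture is of the moment at which its call begins. calibration takes no time and is no camera call.
- robot.sign_off(): hands the job in; it is judged then, once.
The state is a dict: "clock": time; "qpos": joint angles; "qd": joint speeds; "effort": joint torques, N m; "tool_pos": TCP position; "eef_rot": TCP orientation; "wrist_force": force on the tool from outside, world axes, zero at the start; "wrist_torque": the same for the moment, N m; "grip_width": opening from 0.0 (shut) to 1.0 (fully open); "finger_force": force on a finger pad.
Only numpy, scipy, OpenCV 4.12 (cv2) and the standard library are available. Lean on these libraries where they do the work, as an engineer would, in place of code of your own. Each camera call takes 0.05 s, during which the arm holds its last target. There are 200 camera calls.

## Working session

There is one attempt and no reset: what is moved stays moved. The work goes in short steps, Python scripts to look and compute and a shell command to move; the robot and the scene stay as the last step left them, time stands still between calls to the robot, and variables do not carry over. Pictures are saved under pics/ and viewed, at most 14 in all, crops included, and the job is handed in when it is done.

```bash
mkdir -p pics; python3 - <<'E'
from cell import robot, eyes
import cv2, numpy as np
for n in("scene","top"):
    im=eyes.capture(n); cv2.imwrite(f"pics/{n}0.png",im); c=eyes.calibration(n)
    R=np.array(c["R"]);print(n,c["fx"],c["cx"],c["cy"],c["distortion"],(-R.T@np.array(c["t"])).round(3),R.round(3).tolist())
print(robot.observe(),robot.tip_extent)
E
```

```text
scene 425.90266287220277 317.3974011120074 209.22291398015153 [-0.08967918  0.          0.          0.          0.        ] [1.102 0.101 0.757] [[-0.14, 0.99, -0.015], [0.771, 0.1, -0.629], [-0.622, -0.099, -0.777]]
top 375.61377394973954 320.18499565951925 206.9831812276828 [-0.01330952  0.          0.          0.          0.        ] [0.445 0.005 0.835] [[0.022, -0.999, 0.042], [-0.993, -0.027, -0.116], [0.117, -0.039, -0.992]]
{'clock': 0.1, 'qpos': array([ 6.32601984e+01,  1.51660127e+01,  9.19725470e+01, -9.30910153e-04,
        7.29788896e+01, -2.11411432e+00]), 'qd': array([ 0.07495908, -0.03642434, -0.22611717,  0.0799795 ,  0.01738012,
        0.07631728]), 'effort': array([ 7.59055274e-04, -5.03622150e+01, -3.58069360e+01,  7.32743600e-02,
        2.33374990e-02, -5.75215881e-05]), 'tool_pos': array([0.28099974, 0.61307002, 0.25950703]), 'eef_rot': array([-1.79882598e+02, -3.44372194e-03,  1.55374583e+02]), 'wrist_force': array([-0.60206827,  0.44359446, -0.33640578]), 'wrist_torque': array([ 0.00495009, -0.020804  , -0.04790999]), 'finger_force': 0.0, 'grip_width': 0.9996176798553966} 0.022
```

View pics/scene0.png

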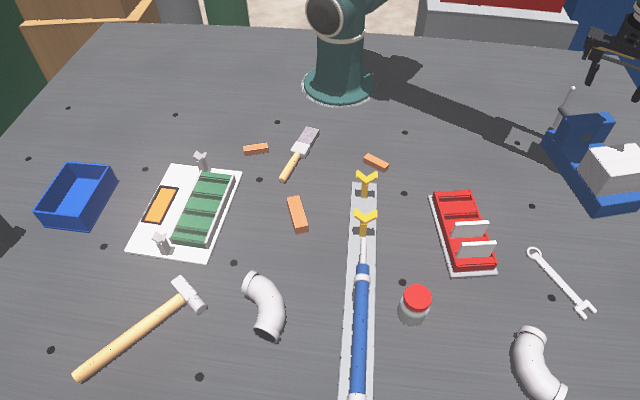

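View pics/top0.png

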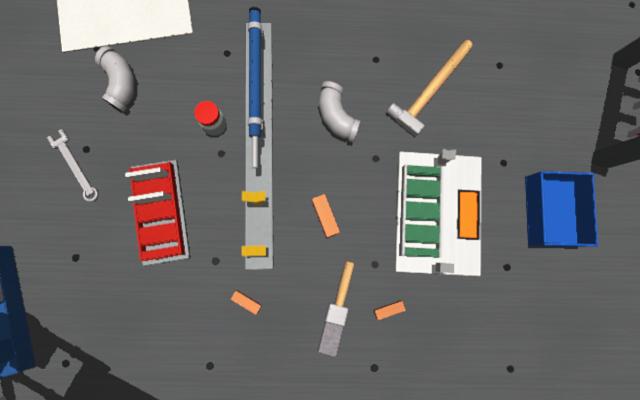

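The scene has these candidates. Blocks in the top view: orange-copper at (326,215), which is the largest; (246,302) and (390,310) are smaller. Elbow near the block at (338,112); the second elbow at (116,80) is a look-alike. Two plates show in the rack, at (143,172) and (147,195). Next I'll confirm these in enlarged crops and measure them.

```bash
cat > h.py <<'E'
from cell import robot, eyes
import cv2, numpy as np
C={n:eyes.calibration(n) for n in("scene","top")}
def ray(n,p):
    c=C[n];K=np.array([[c["fx"],0,c["cx"]],[0,c["fy"],c["cy"]],[0,0,1]])
    u=cv2.undistortPoints(np.array([[p]],float),K,np.array(c["distortion"]))[0,0]
    R=np.array(c["R"]);o=-R.T@np.array(c["t"]);d=R.T@np.array([u[0],u[1],1]);return o,d/np.linalg.norm(d)
def plane(n,p,z):
    o,d=ray(n,p);return o+d*(z-o[2])/d[2]
def tri(ps,pt):
    a,d=ray("scene",ps);b,e=ray("top",pt)
    s=np.linalg.lstsq(np.c_[d,-e],b-a,rcond=None)[0];P=a+s[0]*d;Q=b+s[1]*e
    return (P+Q)/2,np.linalg.norm(P-Q)
def proj(n,X):
    c=C[n];K=np.array([[c["fx"],0,c["cx"]],[0,c["fy"],c["cy"]],[0,0,1]])
    return cv2.projectPoints(np.array(X,float).reshape(-1,3),cv2.Rodrigues(np.array(c["R"]))[0],np.array(c["t"]),K,np.array(c["distortion"]))[0][:,0]
def blobs(im,lo,hi,mina=60):
    h=cv2.cvtColor(im,cv2.COLOR_BGR2HSV);m=cv2.inRange(h,np.array(lo),np.array(hi))
    cs=cv2.findContours(m,cv2.RETR_EXTERNAL,cv2.CHAIN_APPROX_NONE)[0]
    return sorted([(cv2.contourArea(c),cv2.minAreaRect(c),c) for c in cs if cv2.contourArea(c)>mina],key=lambda t:-t[0])
E
python3 - <<'E'
from h import *
t=cv2.imread("pics/top0.png");s=cv2.imread("pics/scene0.png")
def z(im,x0,y0,w,h):return cv2.resize(im[y0:y0+h,x0:x0+w],(400,300),interpolation=cv2.INTER_CUBIC)
cv2.imwrite("pics/c1.png",np.vstack([np.hstack([z(t,110,155,160,120),z(t,390,145,160,120)*1]),np.hstack([z(s,340,165,160,120),z(s,120,145,160,120)])]))
R=lambda r:[np.round(r[0],1).tolist(),np.round(r[1],1).tolist(),round(r[2],1)]
for n,im in(("top",t),("scene",s)):
    for nm,lo,hi in(("orange",(5,120,120),(16,255,255)),("yellow",(20,120,120),(32,255,255)),("blue",(100,130,60),(120,255,255)),("red",(0,180,80),(4,255,255)),("green",(65,60,40),(95,255,255))):
        for a,r,c in blobs(im,lo,hi,40)[:6]:print(n,nm,a,R(r))
E
```

```text
top orange 742.5 [[468.3, 214.5], [17.7, 45.3], 1.4]
top orange 549.5 [[325.2, 215.3], [41.6, 14.3], 68.2]
top orange 288.0 [[245.5, 302.1], [30.0, 10.6], 31.0]
top orange 275.5 [[389.5, 310.0], [10.4, 29.4], 71.6]
top orange 148.5 [[442.8, 79.3], [3.7, 92.0], 38.9]
top orange 130.5 [[437.6, 75.6], [4.0, 92.3], 39.3]
top yellow 206.5 [[253.5, 250.5], [9.0, 23.0], 90.0]
top yellow 204.5 [[253.5, 196.5], [11.0, 23.0], 90.0]
top blue 4977.5 [[561.1, 208.4], [76.4, 69.9], 87.6]
top blue 841.5 [[254.5, 72.0], [88.0, 11.0], 90.0]
top blue 341.0 [[6.0, 309.5], [67.0, 12.0], 90.0]
top blue 246.0 [[7.6, 366.9], [16.9, 20.2], 74.1]
top blue 107.0 [[254.5, 129.5], [11.0, 11.0], 90.0]
top blue 94.5 [[254.0, 15.0], [10.0, 12.0], 0.0]
top red 2901.5 [[155.1, 211.4], [93.1, 42.5], 82.5]
top red 412.5 [[206.8, 112.8], [23.3, 22.6], 45.0]
top green 544.0 [[422.5, 211.0], [18.0, 33.0], 90.0]
top green 531.5 [[421.7, 233.5], [33.2, 18.1], 1.9]
top green 531.0 [[423.0, 188.4], [32.7, 18.0], 2.5]
top green 265.5 [[423.0, 170.7], [32.5, 9.4], 3.8]
top green 229.5 [[421.5, 252.0], [8.0, 33.0], 90.0]
scene yellow 226.5 [[365.0, 222.0], [26.0, 22.0], 90.0]
scene yellow 203.0 [[366.5, 183.0], [26.0, 21.0], 90.0]
scene blue 3038.0 [[68.9, 193.4], [61.7, 76.8], 16.2]
scene blue 1669.0 [[601.5, 25.0], [50.0, 67.0], 90.0]
scene blue 1270.0 [[360.0, 336.8], [14.4, 111.9], 3.0]
scene blue 382.5 [[618.3, 200.3], [13.1, 43.7], 81.5]
scene blue 100.0 [[635.2, 75.0], [22.8, 9.5], 61.4]
scene blue 93.5 [[606.0, 117.5], [15.6, 12.3], 60.9]
scene green 3221.5 [[23.0, 67.5], [135.0, 46.0], 90.0]
scene green 626.0 [[334.8, 90.9], [64.9, 28.9], 20.7]
scene green 359.5 [[194.8, 222.5], [33.4, 14.8], 6.6]
scene green 330.5 [[202.3, 204.9], [33.9, 14.0], 6.8]
scene green 317.5 [[209.5, 188.2], [32.2, 13.3], 7.1]
scene green 199.5 [[215.0, 12.0], [24.0, 22.0], 90.0]
```

View pics/c1.png

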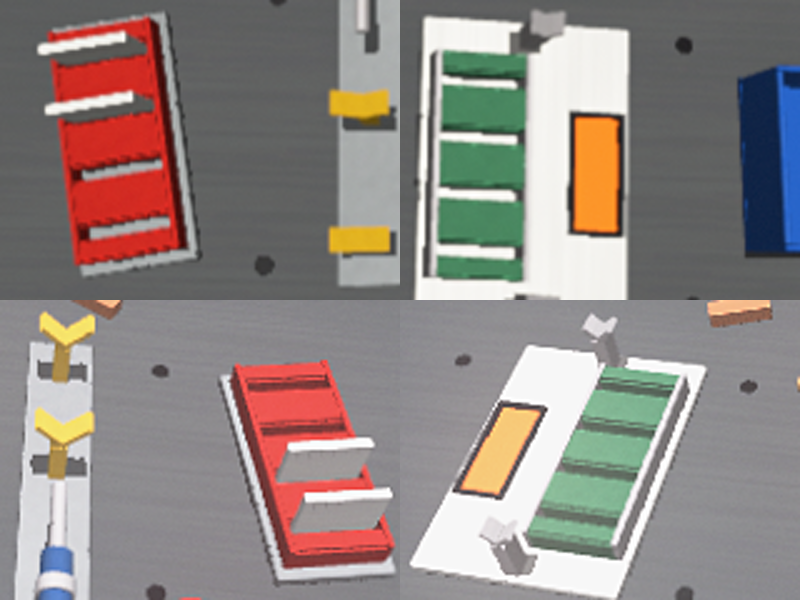

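The crops show two plates in the two rack slots farthest from the robot. The other two rack slots are empty, as are all four jig slots and the pocket. The largest block, at top (325,215), is the one to use.

```bash
python3 - <<'E'
from h import *
t=cv2.imread("pics/top0.png");s=cv2.imread("pics/scene0.png")
r3=lambda v:np.round(np.array(v)*1000,1).tolist()
def T(n,a,b):
    P,e=tri(a,b);print(n,r3(P),"gap",round(e*1000,1))
# orange in scene
so=[(a,r) for a,r,c in blobs(s,(8,90,120),(22,255,255),80)]
for a,r in so:print("so",a,np.round(r[0],1),np.round(r[1],1),round(r[2]))
near=lambda p:min(so,key=lambda q:np.hypot(*(np.array(q[1][0])-p)))[1][0]
T("pocket",near((160,205)),(468.3,214.5)); T("block",near((297,212)),(325.2,215.3))
T("rest1",(366.5,183),(253.5,250.5));T("rest0",(365,222),(253.5,196.5))
for a,b in(((194.8,222.5),(423,188.4)),((202.3,204.9),(422.5,211)),((209.5,188.2),(421.7,233.5))):T("land",a,b)
# green/jig lines in top
for c in((423,188.4),(422.5,211),(421.7,233.5)):print("land35",r3(plane("top",c,.035)))
# block corners on top plane
b=[q for q in blobs(t,(5,120,120),(16,255,255),300) if abs(q[1][0][0]-325)<5][0]
print("blk",[r3(plane("top",p,.025)) for p in cv2.boxPoints(b[1])])
p=[q for q in blobs(t,(5,120,120),(16,255,255),300) if abs(q[1][0][0]-468)<5][0]
print("pkt",[r3(plane("top",x,.010)) for x in cv2.boxPoints(p[1])])
def bright(im,x0,y0,x1,y1,th,smax=40):
    m=np.zeros(im.shape[:2],np.uint8);h=cv2.cvtColor(im,cv2.COLOR_BGR2HSV)
    m[y0:y1,x0:x1]=((h[y0:y1,x0:x1,2]>th)&(h[y0:y1,x0:x1,1]<smax))*255
    cs=cv2.findContours(m,cv2.RETR_EXTERNAL,cv2.CHAIN_APPROX_NONE)[0]
    return [(cv2.contourArea(c),cv2.boxPoints(cv2.minAreaRect(c)).round(1).tolist(),np.round(cv2.minAreaRect(c)[0],1)) for c in sorted(cs,key=cv2.contourArea)[-3:]]
print("bar top",bright(t,246,134,266,185,200)); print("bar sc",bright(s,350,232,378,270,200))
print("plates top",bright(t,120,160,172,205,200)); print("plates sc",bright(s,445,210,500,262,200))
print("jig top",bright(t,385,140,500,290,200)[-1])
red=blobs(t,(0,150,80),(6,255,255),1500)[0]
print("rack",[r3(plane("top",x,.035)) for x in cv2.boxPoints(red[1])])
tb=[q for q in blobs(t,(100,130,60),(120,255,255),50) if 240<q[1][0][0]<270];print([ (x[1][0],r3(plane("top",x[1][0],.0875))) for x in tb])
cv2.imwrite("pics/v.png",np.vstack([np.hstack([cv2.resize(t[130:280,225:285],None,fx=4,fy=4),cv2.resize(t[145:175,425:475],(540,300),interpolation=2).copy() if 0 else np.vstack([cv2.resize(t[145:175,425:475],(500,300)),cv2.resize(t[255:285,420:470],(500,300))])])]))
E
```

```text
so 4039.0 [84.5 18. ] [ 63.2 130.4] 56
so 483.5 [159.9 204.4] [14.5 41.3] 27
so 479.5 [130.3 341.3] [  6.4 135. ] 54
so 477.0 [297.3 213.9] [38.2 14.4] 74
so 391.0 [33.  9.] [18. 34.] 90
so 227.5 [375.2 162.1] [26.4  9.8] 27
so 208.0 [255.3 148.6] [10.  24.5] 81
so 98.0 [367.7 223.7] [20.9 23.5] 78
so 94.5 [366.  186.8] [21.  20.7] 3
pocket [534.4, -362.5, 6.2] gap 0.0
block [523.8, -38.1, 10.2] gap 1.1
rest1 [443.4, 109.9, 46.1] gap 1.5
rest0 [556.1, 114.3, 48.2] gap 1.6
land [587.8, -253.4, 25.0] gap 0.3
land [537.5, -252.0, 25.2] gap 0.8
land [488.1, -249.5, 27.0] gap 1.5
land35 [586.0, -250.1, 35.0]
land35 [536.3, -248.5, 35.0]
land35 [487.5, -246.2, 35.0]
blk [[558.0, -5.9, 25.0], [570.5, -34.5, 25.0], [487.1, -69.7, 25.0], [475.0, -41.2, 25.0]]
pkt [[483.1, -338.2, 10.0], [585.5, -342.9, 10.0], [585.7, -383.8, 10.0], [483.1, -378.4, 10.0]]
bar top [(57.0, [[253.0, 137.0], [255.0, 137.0], [255.0, 166.0], [253.0, 166.0]], array([254. , 151.5]))]
bar sc [(678.5, [[350.0, 232.0], [375.0, 232.0], [375.0, 269.0], [350.0, 269.0]], array([362.5, 250.5]))]
plates top [(84.0, [[124.69999
[... 544 characters left out ...]
8964844, 219.60000610351562], [489.1000061035156, 223.39999389648438], [455.1000061035156, 225.3000030517578]], array([472. , 222.4])), (97.5, [[461.79998779296875, 242.0], [495.79998779296875, 239.6999969482422], [496.1000061035156, 243.6999969482422], [462.1000061035156, 245.89999389648438]], array([479. , 242.8]))]
jig top (4556.0, [[395.6000061035156, 272.29998779296875], [399.5, 151.60000610351562], [482.8999938964844, 154.3000030517578], [479.0, 275.0]], array([439.2, 213.3]))
rack [[613.3, 387.2, 35.0], [628.2, 298.3, 35.0], [430.1, 259.5, 35.0], [416.6, 346.1, 35.0]]
[((254.5, 72.0), [812.1, 118.9, 87.5]), ((254.5, 129.5), [688.6, 113.5, 87.5]), ((254.0, 15.0), [939.7, 125.6, 87.5])]
```

View pics/v.png

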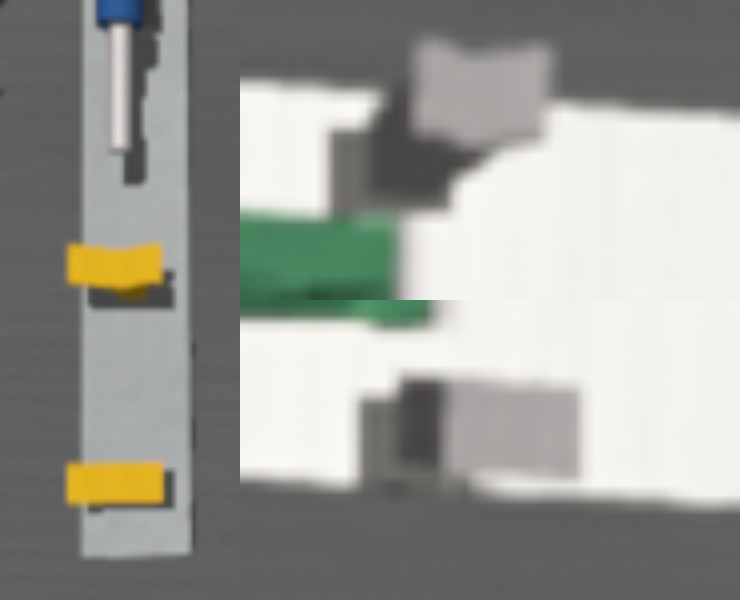

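The enlarged view gives these positions (top picture):
- Bar centreline at column ≈255, tip at row ≈168, mouth at row ≈136.
- Rests at (253.5,196.5) and (253.5,250.5).
- Jig V-blocks at ≈(449,154) and (447,268).

Next I turn these into positions.

```bash
python3 - <<'E'
from h import *
r3=lambda v:np.round(np.array(v)*1000,1).tolist()
P=lambda n,p,z:print(n,r3(plane("top",p,z)))
P("tip",(255.1,168),.074);P("mouthbar",(255.1,136),.074);P("tube",(254.5,72),.075+.008);P("tubefar",(254.5,25),.083);P("mouth tube",(254.5,130),.083)
P("rest0",(253.5,196.5),.0785);P("rest1",(253.5,250.5),.0785);P("stand end",(258.9,268.6),.01)
P("V+",(449.2,153.5),.068);P("V-",(447,268),.068);P("jig",(439.2,213.3),.01)
for a,b in(((472,222.4),(145.1,195.9)),((479,242.8),(142.1,171.9))):
    q,e=tri(a,b);print("plate",r3(q),e)
for e in(((124.95,174.6),(159.2,169.2)),((127.95,198.65),(162.2,193.25))):
    a,b=[plane("top",x,.075) for x in e];print("plate ends",r3(a),r3(b),r3((a+b)/2),np.degrees(np.arctan2(*(b-a)[[1,0]])),np.linalg.norm(b-a))
s=cv2.imread("pics/scene0.png");g=cv2.cvtColor(s,cv2.COLOR_BGR2GRAY);print(g[232:266:3,350:378].tolist())
E
```

```text
tip [611.5, 110.8, 74.0]
mouthbar [679.1, 113.6, 74.0]
tube [814.3, 119.6, 83.0]
tubefar [919.8, 124.2, 83.0]
mouth tube [689.0, 114.1, 83.0]
rest0 [551.7, 110.9, 78.5]
rest1 [443.4, 106.3, 78.5]
stand end [404.7, 102.3, 10.0]
V+ [657.1, -296.9, 68.0]
V- [416.3, -287.8, 68.0]
jig [535.0, -294.3, 10.0]
plate [547.9, 329.5, 72.0] 0.00025419683436493765
plate [597.0, 339.2, 71.7] 0.0004427912682121773
plate ends [589.8, 371.8, 75.0] [602.9, 304.2, 75.0] [596.3, 338.0, 75.0] -79.0025555345668 0.06889149956957656
plate ends [540.9, 361.9, 75.0] [553.8, 294.7, 75.0] [547.4, 328.3, 75.0] -79.18337899658084 0.06839313481479735
[[218, 220, 220, 97, 104, 106, 106, 104, 106, 120, 146, 143, 144, 144, 145, 141, 113, 104, 105, 107, 105, 107, 107, 102, 140, 220, 112, 140], [215, 216, 216, 218, 220, 221, 221, 224, 219, 160, 137, 139, 139, 139, 138, 142, 154, 155, 154, 153, 154, 152, 155, 150, 167, 211, 133, 141], [219, 219, 216, 215, 215, 217, 217, 216, 215, 214, 207, 206, 235, 243, 245, 237, 208, 214, 215, 216, 215, 216, 216, 217, 218, 208, 132, 140], [218, 216, 215, 216, 217, 218, 218, 217, 217, 2
[... 528 characters left out ...]
20, 219, 219, 219, 217, 218, 218, 220, 217, 163, 208, 239, 243, 238, 217, 188, 218, 217, 216, 216, 215, 215, 216, 217, 200, 121, 138], [218, 219, 219, 219, 217, 218, 218, 220, 213, 110, 183, 227, 238, 243, 238, 213, 171, 220, 217, 216, 216, 215, 216, 217, 218, 200, 121, 137], [217, 218, 220, 219, 219, 219, 219, 221, 211, 110, 195, 229, 238, 242, 236, 213, 197, 218, 216, 215, 215, 215, 216, 218, 219, 196, 124, 137], [219, 222, 221, 222, 220, 220, 223, 213, 91, 123, 200, 222, 237, 241, 232, 212, 199, 221, 219, 215, 215, 215, 215, 218, 218, 193, 122, 138], [220, 219, 219, 218, 218, 218, 173, 89, 108, 116, 120, 123, 129, 128, 128, 126, 120, 121, 157, 205, 220, 218, 217, 218, 209, 155, 122, 136]]
```

```bash
cat > go.py <<'E'
# prints tool-frame shift (units of 25 mm) and z turn (units of .08 rad) from here to x y z[mm] yaw
import sys; from h import *; from scipy.spatial.transform import Rotation as Ro
o=robot.observe(); R=Ro.from_euler("xyz",o["eef_rot"],degrees=True)
x,y,z,w=map(float,sys.argv[1:5]); G=Ro.from_euler("xyz",[180,0,w],degrees=True)
d=np.array([x,y,z])-o["tool_pos"]*1000
print("t",round(o["clock"],1),"pos",(o["tool_pos"]*1000).round(1),"rpy",o["eef_rot"].round(1),"F",o["wrist_force"].round(1),"q6",o["qpos"][5].round(0))
print("turn",((R.inv()*G).as_rotvec()/.08).round(2),"shift now-axes",(R.inv().apply(d)/25).round(2),"after-turn axes",(G.inv().apply(d)/25).round(2))
E
python3 -c "
from h import *
p,e=tri((363,237.5),(255.1,168));print((p*1000).round(1),e)"
python3 -m pendant '[[0,0,0,0,0,-1,0],[0,0,0,0,0,-1,0],[0,0,0,0,0,-1,0],[0,0,0,0,0,-1,0],[0,0,0,0,0,-1,0]]' 20
python3 -m pendant '[[0,0,0,0,0,-0.9,0],[-0.6,-0.95,0,0,0,0,0],[-0.6,-0.95,0,0,0,0,0],[-0.6,-0.95,0,0,0,0,0],[-0.6,-0.95,0,0,0,0,0]]'
python3 -m pendant '[[-0.6,-0.95,0,0,0,0,0],[-0.6,-0.95,0,0,0,0,0],[-0.6,-0.95,0,0,0,0,0],[-0.6,-0.95,0,0,0,0,0],[-0.6,-0.95,0,0,0,0,0]]'
python3 -m pendant '[[-0.6,-0.95,0,0,0,0,0],[-0.6,-0.95,0,0,0,0,0],[-0.6,-0.95,0,0,0,0,0],[-0.6,-0.95,0,0,0,0,0],[-0.6,-0.95,0,0,0,0,0]]'
python3 go.py 632 112.4 75 182.4
```

```text
[612.3 111.6  70.3] 0.0006924746815974672
clock: 0.6
tool_pos: [0.2811, 0.6133, 0.26]
eef_rot: [-179.9, -0.0, 178.5]
wrist_force: [0.2, 0.0, -0.2]
grip_width: 0.57
finger_force: 0.0
clock: 1.1
tool_pos: [0.3454, 0.5201, 0.26]
eef_rot: [-179.9, -0.0, -177.6]
wrist_force: [0.4, 0.9, 0.3]
grip_width: 0.503
finger_force: 0.0
clock: 1.6
tool_pos: [0.4254, 0.4045, 0.2602]
eef_rot: [-180.0, -0.0, -177.6]
wrist_force: [0.8, -0.1, -0.4]
grip_width: 0.496
finger_force: 0.0
clock: 2.1
tool_pos: [0.5053, 0.2891, 0.2602]
eef_rot: [-180.0, -0.0, -177.6]
wrist_force: [-0.0, -0.5, -1.0]
grip_width: 0.498
finger_force: 0.0
t 2.1 pos [505.3 289.1 260.2] rpy [-180.    -0.  -177.6] F [-0.  -0.5 -1. ] q6 -65.0
turn [-0.   -0.01  0.  ] shift now-axes [-4.77 -7.27  7.41] after-turn axes [-4.77 -7.27  7.41]
```

```bash
python3 -m pendant '[[-0.6,-0.91,0,0,0,0,0],[-0.6,-0.91,0,0,0,0,0],[-0.6,-0.91,0,0,0,0,0],[-0.6,-0.91,0,0,0,0,0],[-0.6,-0.91,0,0,0,0,0]]' >/dev/null
python3 -m pendant '[[-0.6,-0.91,0,0,0,0,0],[-0.6,-0.91,0,0,0,0,0],[-0.57,-0.9,0,0,0,0,0],[0,0,0.8,0,0,0,0],[0,0,1,0,0,0,0]]' >/dev/null
python3 -m pendant '[[0,0,1,0,0,0,0],[0,0,1,0,0,0,0],[0,0,1,0,0,0,0],[0,0,0.6,0,0,0,0],[0,0,0,0,0,0,0]]'
python3 go.py 632 112.4 75 182.4; python3 - <<'E'
from h import *
t=eyes.capture("top");s=eyes.capture("scene")
z=lambda im,x0,y0:cv2.resize(im[y0:y0+150,x0:x0+100],(400,600),interpolation=2)
cv2.imwrite("pics/g1.png",np.hstack([z(t,205,110),z(s,310,170)]))
E
```

```text
clock: 3.6
tool_pos: [0.6296, 0.1134, 0.1224]
eef_rot: [-180.0, -0.3, -177.6]
wrist_force: [-0.5, -1.1, -0.4]
grip_width: 0.495
finger_force: 0.0
t 3.6 pos [629.6 113.4 122.4] rpy [-180.    -0.3 -177.6] F [-0.5 -1.1 -0.4] q6 -84.0
turn [-0.01 -0.08  0.  ] shift now-axes [-0.11 -0.04  1.89] after-turn axes [-0.09 -0.04  1.9 ]
```

View pics/g1.png

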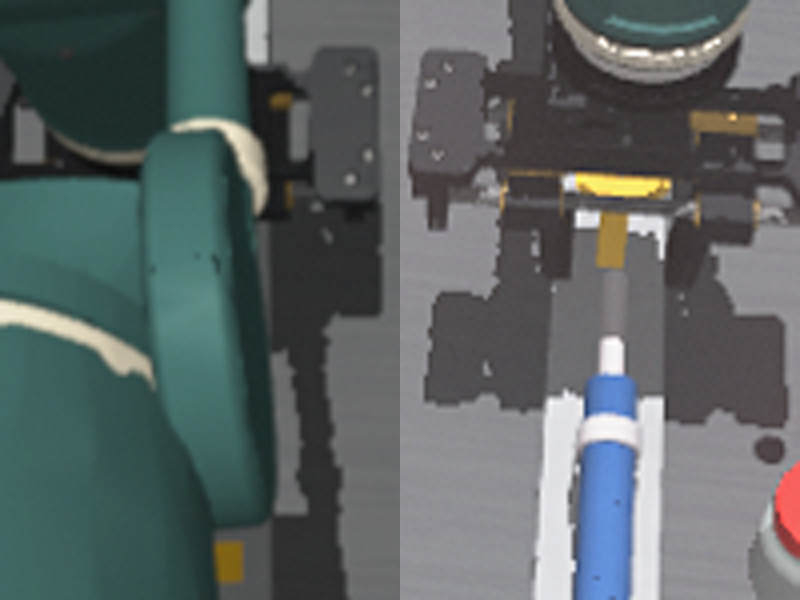

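Fingers straddle the bar (scene crop: fingers at ≈(555,240) and (685,240), bar at column ≈613). I'll go down, grip and draw.

```bash
python3 -m pendant '[[-0.1,0,1,0,0,0,0],[0,0,0.9,0,0,0,0],[0,0,0,0,0,0,-1],[0,0,0,0,0,0,-1],[0,0,0,0,0,0,-1]]' 20
python3 -m pendant '[[0.2,0,0,0,0,0,-1],[0.6,0,0,0,0,0,-1],[0.6,0,0,0,0,0,-1],[0.5,0,0,0,0,0,-1],[0,0,0,0,0,0,-1]]'
python3 go.py 650 113.2 75 182.4
```

```text
clock: 4.2
tool_pos: [0.636, 0.114, 0.0805]
eef_rot: [180.0, 0.2, -177.6]
wrist_force: [-0.6, 0.8, -0.2]
grip_width: 0.256
finger_force: 0.0
clock: 4.7
tool_pos: [0.5854, 0.1118, 0.079]
eef_rot: [180.0, -0.0, -177.6]
wrist_force: [-2.7, 0.4, 2.3]
grip_width: 0.123
finger_force: 20.0
t 4.7 pos [585.4 111.8  79. ] rpy [ 180.    -0.  -177.6] F [-2.7  0.4  2.3] q6 -84.0
turn [ 0.   -0.01  0.01] shift now-axes [-2.58 -0.05  0.16] after-turn axes [-2.58 -0.05  0.16]
```

```bash
python3 -m pendant '[[0,0,0.1,0,0,0,-0.3],[0,0,0,0,0,0,-0.3],[-0.9,0,0,0,0,0,-0.3],[-0.9,0,0,0,0,0,-0.3],[-0.85,0,0,0,0,0,-0.3]]'
python3 -m pendant '[[0,0,0,0,0,0,-1],[0,0,0,0,0,0,-1],[0,0,0,0,0,0,-1],[0,0,0,0,0,0,-1],[0.3,0,0,0,0,0,-1]]'
python3 -m pendant '[[0.6,0,0,0,0,0,-1],[0.6,0,0,0,0,0,-1],[0.6,0,0,0,0,0,-1],[0.5,0,0,0,0,0,-1],[0,0,0,0,0,0,-1]]'
python3 go.py 650 113.2 75 182.4;  python3 - <<'E'
from h import *
s=eyes.capture("scene");t=eyes.capture("top")
z=lambda im,x0,y0:cv2.resize(im[y0:y0+150,x0:x0+100],(400,600),interpolation=2)
cv2.imwrite("pics/g2.png",np.hstack([z(t,205,110),z(s,310,150)]))
E
```

```text
clock: 5.2
tool_pos: [0.6543, 0.1146, 0.0753]
eef_rot: [-180.0, -0.0, -177.6]
wrist_force: [0.1, 0.3, -0.8]
grip_width: 0.357
finger_force: 0.0
clock: 5.7
tool_pos: [0.6453, 0.1142, 0.0755]
eef_rot: [-180.0, 0.0, -177.6]
wrist_force: [0.2, 0.4, -1.3]
grip_width: 0.12
finger_force: 19.8
clock: 6.2
tool_pos: [0.5853, 0.1117, 0.0751]
eef_rot: [-180.0, -0.2, -177.6]
wrist_force: [-1.5, 0.2, -1.9]
grip_width: 0.12
finger_force: 19.8
t 6.2 pos [585.3 111.7  75.1] rpy [-180.    -0.2 -177.6] F [-1.5  0.2 -1.9] q6 -84.0
turn [-0.   -0.04  0.01] shift now-axes [-2.59 -0.05 -0.  ] after-turn axes [-2.59 -0.05  0.01]
```

View pics/g2.png

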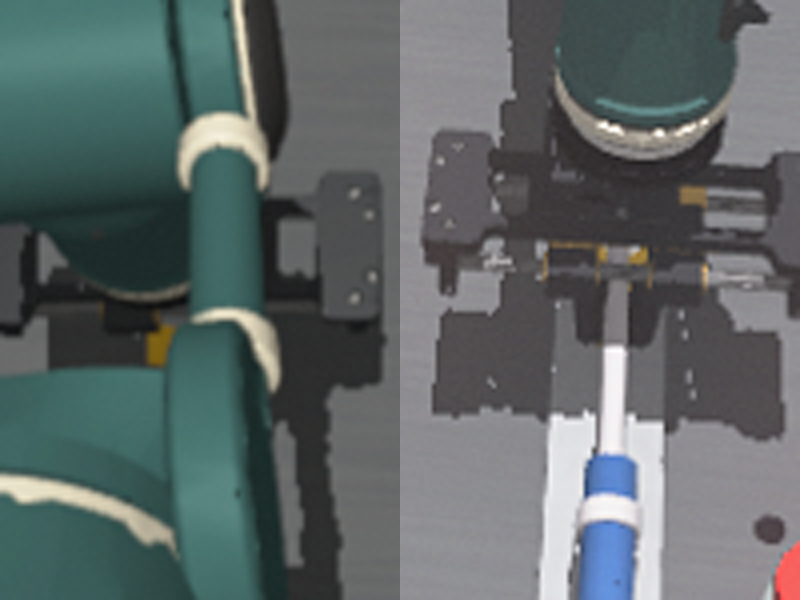

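```bash
python3 -m pendant '[[0,0,0,0,0,0,-0.3],[0,0,0,0,0,0,-0.3],[-0.9,0,0,0,0,0,-0.3],[-0.9,0,0,0,0,0,-0.3],[-0.85,0,0,0,0,0,-0.3]]' >/dev/null
python3 -m pendant '[[0,0,0,0,0,0,-1],[0,0,0,0,0,0,-1],[0,0,0,0,0,0,-1],[0,0,0,0,0,0,-1],[0.3,0,0,0,0,0,-1]]'
python3 -m pendant '[[0.6,0,0,0,0,0,-1],[0.6,0,0,0,0,0,-1],[0.6,0,0,0,0,0,-1],[0.5,0,0,0,0,0,-1],[0,0,0,0,0,0,-1]]'
python3 -m pendant '[[0,0,0,0,0,0,-0.3],[0,0,0,0,0,0,-0.3],[-0.9,0,0,0,0,0,-0.3],[-0.9,0,0,0,0,0,-0.3],[-0.85,0,0,0,0,0,-0.3]]' >/dev/null
python3 -m pendant '[[0,0,0,0,0,0,-1],[0,0,0,0,0,0,-1],[0,0,0,0,0,0,-1],[0,0,0,0,0,0,-1],[0.3,0,0,0,0,0,-1]]'
python3 -m pendant '[[0.6,0,0,0,0,0,-1],[0.6,0,0,0,0,0,-1],[0.6,0,0,0,0,0,-1],[0.5,0,0,0,0,0,-1],[0,0,0,0,0,0,-1]]'
python3 go.py 650 113.2 75 182.4;  python3 - <<'E'
from h import *
s=eyes.capture("scene");t=eyes.capture("top")
z=lambda im,x0,y0:cv2.resize(im[y0:y0+150,x0:x0+100],(400,600),interpolation=2)
cv2.imwrite("pics/g3.png",np.hstack([z(t,205,150),z(s,310,150)]))
E
```

```text
clock: 7.3
tool_pos: [0.6466, 0.1143, 0.0756]
eef_rot: [-180.0, 0.0, -177.6]
wrist_force: [-0.6, -0.0, -1.8]
grip_width: 0.123
finger_force: 20.0
clock: 7.8
tool_pos: [0.5867, 0.1118, 0.0752]
eef_rot: [-180.0, -0.2, -177.6]
wrist_force: [-0.3, -0.9, -1.9]
grip_width: 0.121
finger_force: 20.1
clock: 8.8
tool_pos: [0.6479, 0.1144, 0.0756]
eef_rot: [180.0, 0.0, -177.6]
wrist_force: [0.7, -0.3, -1.7]
grip_width: 0.121
finger_force: 20.0
clock: 9.3
tool_pos: [0.5877, 0.1119, 0.075]
eef_rot: [-180.0, -0.2, -177.6]
wrist_force: [-0.7, -0.7, -1.4]
grip_width: 0.121
finger_force: 20.0
t 9.3 pos [587.7 111.9  75. ] rpy [-180.    -0.2 -177.6] F [-0.7 -0.7 -1.4] q6 -84.0
turn [-0.   -0.04  0.01] shift now-axes [-2.49 -0.05 -0.01] after-turn axes [-2.49 -0.05  0.  ]
```

View pics/g3.png

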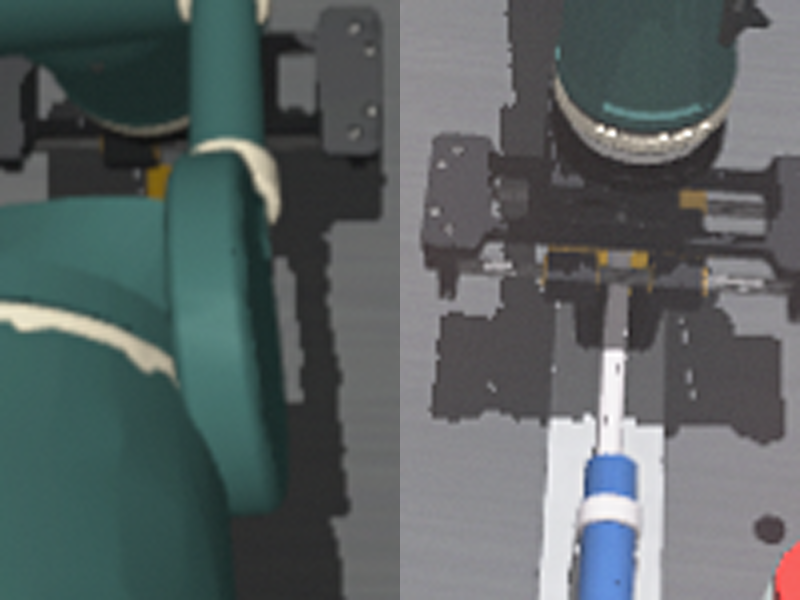

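The bar still enters the tube, at scene crop (610,455). I'll make one more, shorter pull, then back off to look.

```bash
python3 -m pendant '[[0,0,0,0,0,0,-0.3],[0,0,0,0,0,0,-0.3],[-0.6,0,0,0,0,0,-0.3],[-0.6,0,0,0,0,0,-0.3],[-0.1,0,0,0,0,0,-0.3]]'
python3 -m pendant '[[0,0,0,0,0,0,-1],[0,0,0,0,0,0,-1],[0,0,0,0,0,0,-1],[0,0,0,0,0,0,-1],[0.2,0,0,0,0,0,-1]]' 
python3 -m pendant '[[0.4,0,0,0,0,0,-1],[0.5,0,0,0,0,0,-1],[0.3,0,0,0,0,0,-1],[0,0,0,0,0,0,-1],[0,0,0,0,0,0,-1]]'
python3 go.py 500 113.2 75 182.4;  python3 - <<'E'
from h import *
s=eyes.capture("scene")
cv2.imwrite("pics/g4.png",cv2.resize(s[170:290,320:400],(400,600),interpolation=2))
E
```

```text
clock: 9.9
tool_pos: [0.6257, 0.1134, 0.0765]
eef_rot: [180.0, 0.2, -177.6]
wrist_force: [0.5, -1.0, -0.1]
grip_width: 0.347
finger_force: 0.0
clock: 10.4
tool_pos: [0.6184, 0.1131, 0.0757]
eef_rot: [180.0, 0.0, -177.6]
wrist_force: [1.0, -0.9, -1.2]
grip_width: 0.121
finger_force: 19.9
clock: 10.9
tool_pos: [0.5872, 0.1118, 0.0755]
eef_rot: [-180.0, -0.1, -177.6]
wrist_force: [-0.3, 1.0, -1.2]
grip_width: 0.122
finger_force: 19.9
t 10.9 pos [587.2 111.8  75.5] rpy [-1.800e+02 -1.000e-01 -1.776e+02] F [-0.3  1.  -1.2] q6 -84.0
turn [-0.   -0.02  0.01] shift now-axes [3.48 0.2  0.03] after-turn axes [3.48 0.2  0.02]
```

View pics/g4.png

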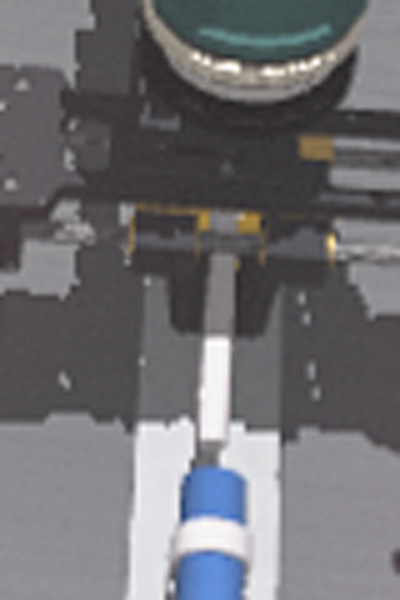

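The bar's inner end is now clear of the mouth: end at ≈(213,440) in the crop, mouth at ≈(213,468). I'll lower it onto the rests, let go and take it at its centre.

```bash
python3 -c "
from h import *
print(plane('scene',(362.6,258),.074)*1000,plane('scene',(362.6,263.6),.08)*1000)"
python3 -m pendant '[[0,0,0.16,0,0,0,-1],[0,0,0,0,0,0,-1],[0,0,0,0,0,0,-0.4],[0,0,0,0,0,0,-0.3],[0,0,-0.5,0,0,0,-0.3]]'
python3 -m pendant '[[0,0,-1,0,0,0,-0.3],[0,0,-1,0,0,0,-0.3],[0.7,0,-1,0,0,0,-0.3],[1,0,0,0,0,0,-0.3],[0.9,0,0,0,0,0,-0.3]]'
python3 -m pendant '[[0.5,0,0,0,0,0,-0.3],[0,0,0,0,0,0,-0.3],[0,0,0,0,0,0,-0.3],[0,0,0,0,0,0,-0.3],[0,0,0,0,0,0,-0.3]]'
python3 go.py 508 107.2 70.5 182.4;  python3 - <<'E'
from h import *
s=eyes.capture("scene");t=eyes.capture("top")
z=lambda im,x0,y0:cv2.resize(im[y0:y0+150,x0:x0+100],(400,600),interpolation=2)
cv2.imwrite("pics/g5.png",np.hstack([z(t,205,125),z(s,310,150)]))
E
```

```text
[662.18600869 114.6711726   74.        ] [678.29874545 115.4767783   80.        ]
clock: 11.45
tool_pos: [0.5866, 0.1112, 0.0824]
eef_rot: [-179.9, -0.2, -177.6]
wrist_force: [0.1, 0.2, -0.7]
grip_width: 0.344
finger_force: 0.0
clock: 11.95
tool_pos: [0.5237, 0.1089, 0.1614]
eef_rot: [-180.0, 0.2, -177.6]
wrist_force: [-0.2, 0.5, -1.4]
grip_width: 0.346
finger_force: 0.0
clock: 12.45
tool_pos: [0.5116, 0.1086, 0.1592]
eef_rot: [-180.0, 0.0, -177.6]
wrist_force: [0.2, -0.3, -0.5]
grip_width: 0.346
finger_force: 0.0
t 12.4 pos [511.6 108.6 159.2] rpy [-180.     0.  -177.6] F [ 0.2 -0.3 -0.5] q6 -83.0
turn [-0.  0.  0.] shift now-axes [ 0.15 -0.05  3.55] after-turn axes [ 0.15 -0.05  3.55]
```

View pics/g5.png

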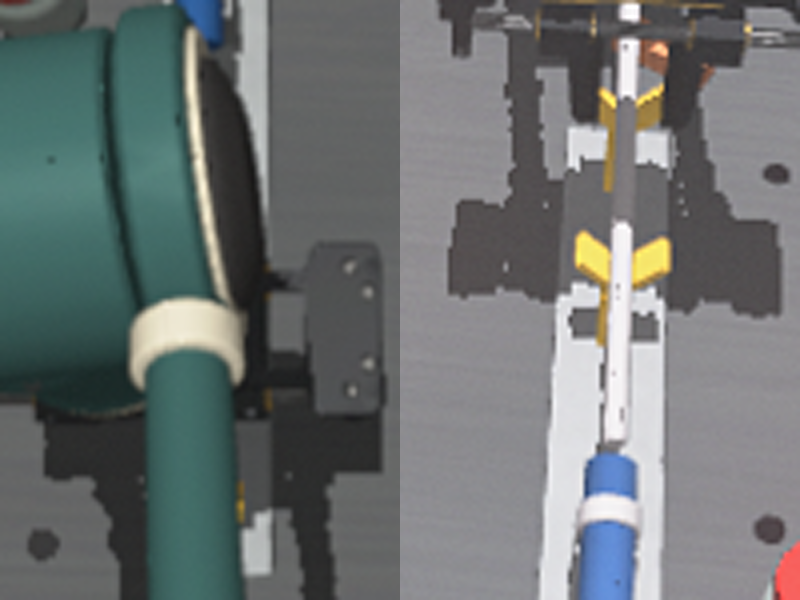

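The bar lies in both rests, with its inner end at ≈(615,442) in the crop and clear of the tube. I'll grip it at its centre, draw it 10 mm further out and lift.

```bash
python3 -c "
from h import *
print(plane('scene',(363.75,260.3),.0705)*1000)"
python3 -m pendant '[[0.34,0,0.5,0,0,0,-0.3],[0,0,1,0,0,0,-0.3],[0,0,1,0,0,0,-0.3],[0,0,0.75,0,0,0,-0.3],[0,0,0.3,0,0,0,-0.3]]'
python3 -m pendant '[[0,0,0,0,0,0,-1],[0,0,0,0,0,0,-1],[0,0,0,0,0,0,-1],[0,0,0,0,0,0,-1],[0.3,0,0,0,0,0,-1]]' 35
python3 -m pendant '[[0.1,0,-0.3,0,0,0,-1],[0,0,-0.6,0,0,0,-1],[0,0,-0.8,0,0,0,-1],[0,0,-0.8,0,0,0,-1],[0,0,-0.8,0,0,0,-1]]'
python3 go.py 537 -295 150 177.3; python3 - <<'E'
from h import *
s=eyes.capture("scene");cv2.imwrite("pics/g6.png",s[80:330,130:450])
E
```

```text
[664.78182847 117.28937012  70.5       ]
clock: 13.05
tool_pos: [0.4996, 0.1078, 0.0674]
eef_rot: [-180.0, -0.3, -177.6]
wrist_force: [-1.0, 0.8, -0.4]
grip_width: 0.349
finger_force: 0.0
clock: 13.55
tool_pos: [0.497, 0.1089, 0.0722]
eef_rot: [179.9, 0.3, -177.6]
wrist_force: [2.1, 4.0, 0.0]
grip_width: 0.11
finger_force: 34.4
clock: 14.05
tool_pos: [0.4915, 0.1073, 0.154]
eef_rot: [-180.0, -0.0, -177.6]
wrist_force: [0.9, -0.6, -3.3]
grip_width: 0.118
finger_force: 34.7
t 14.1 pos [491.5 107.3 154. ] rpy [-180.    -0.  -177.6] F [ 0.9 -0.6 -3.3] q6 -83.0
turn [-0.01 -0.01  1.12] shift now-axes [ -1.14 -16.15   0.17] after-turn axes [ -2.58 -15.99   0.16]
```

View pics/g6.png

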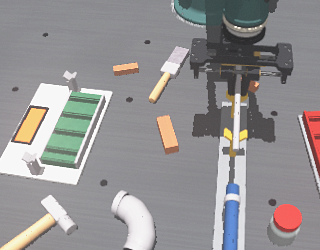

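```bash
python3 -m pendant '[[0,0,0,0,0,0.5,-1],[0,0,0,0,0,0.55,-1],[-0.05,-0.3,0,0,0,0,-1],[-0.1,-0.65,0,0,0,0,-1],[-0.14,-0.9,0,0,0,0,-1]]' >/dev/null
python3 -m pendant '[[-0.14,-0.9,0,0,0,0,-1],[-0.14,-0.9,0,0,0,0,-1],[-0.14,-0.9,0,0,0,0,-1],[-0.14,-0.9,0,0,0,0,-1],[-0.14,-0.9,0,0,0,0,-1]]' >/dev/null
python3 -m pendant '[[-0.14,-0.9,0,0,0,0,-1],[-0.14,-0.9,0,0,0,0,-1],[-0.14,-0.9,0,0,0,0,-1],[-0.14,-0.9,0,0,0,0,-1],[-0.14,-0.9,0,0,0,0,-1]]' >/dev/null
python3 -m pendant '[[-0.14,-0.9,0,0,0,0,-1],[-0.14,-0.9,0,0,0,0,-1],[-0.14,-0.9,0,0,0,0,-1],[-0.14,-0.9,0,0,0,0,-1],[-0.1,-0.5,0,0,0,0,-1]]'
python3 -m pendant '[[0,0,0,0,0,0,-1],[0,0,0,0,0,0,-1],[0,0,0,0,0,0,-1],[0,0,0,0,0,0,-1],[0,0,0,0,0,0,-1]]'
python3 go.py 533.5 -294 68 177.6
```

```text
clock: 16.1
tool_pos: [0.5347, -0.2701, 0.1525]
eef_rot: [-180.0, -0.0, 177.6]
wrist_force: [0.8, -0.1, -2.5]
grip_width: 0.117
finger_force: 34.7
clock: 16.6
tool_pos: [0.5354, -0.2673, 0.153]
eef_rot: [180.0, -0.0, 177.7]
wrist_force: [0.1, -0.3, -2.8]
grip_width: 0.115
finger_force: 34.7
t 16.6 pos [ 535.4 -267.3  153. ] rpy [180.   -0.  177.7] F [ 0.1 -0.3 -2.8] q6 -117.0
turn [ 0.   -0.    0.01] shift now-axes [ 0.03 -1.07  3.4 ] after-turn axes [ 0.03 -1.07  3.4 ]
```

```bash
python3 -m pendant '[[0,-0.5,0,0,0,0,-1],[0,-0.57,0.3,0,0,0,-1],[0,0,0.8,0,0,0,-1],[0,0,0.8,0,0,0,-1],[0,0,0.5,0,0,0,-1]]'
python3 -m pendant '[[0,0,0.3,0,0,0,-1],[0,0,0.3,0,0,0,-1],[0,0,0.15,0,0,0,-1],[0,0,0.1,0,0,0,-1],[0,0,0,0,0,0,-1]]'
python3 go.py 533.5 -294 68 177.6
```

```text
clock: 17.1
tool_pos: [0.5332, -0.2956, 0.0908]
eef_rot: [180.0, -0.1, 177.6]
wrist_force: [0.5, -0.4, -3.6]
grip_width: 0.108
finger_force: 34.7
clock: 17.6
tool_pos: [0.5347, -0.2949, 0.0722]
eef_rot: [-180.0, 0.0, 177.6]
wrist_force: [-0.6, 0.6, -2.0]
grip_width: 0.119
finger_force: 34.7
t 17.6 pos [ 534.7 -294.9   72.2] rpy [-180.     0.   177.6] F [-0.6  0.6 -2. ] q6 -119.0
turn [-0.    0.01  0.  ] shift now-axes [0.05 0.03 0.17] after-turn axes [0.05 0.03 0.17]
```

```bash
python3 -m pendant '[[0,0,0.1,0,0,0,-1],[0,0,0.1,0,0,0,-1],[0,0,0,0,0,0,-1],[0,0,0,0,0,0,-1],[0,0,0,0,0,0,-1]]'
python3 -m pendant '[[0,0,0,0,0,0,-0.5],[0,0,0,0,0,0,-0.3],[0,0,0,0,0,0,-0.3],[0,0,0,0,0,0,-0.3],[0,0,-0.3,0,0,0,-0.3]]'
python3 -m pendant '[[0,0,-1,0,0,0,-0.3],[0,0,-1,0,0,0,-0.3],[0,0,-1,0,0,0,-0.3],[0,0,-1,0,0,0,0],[0,0,0,0,0,0,0]]'
python3 go.py 523 -38 150 207; python3 - <<'E'
from h import *
s=eyes.capture("scene");t=eyes.capture("top");cv2.imwrite("pics/s7.png",s);cv2.imwrite("pics/t7.png",t)
z=lambda im,x0,y0:cv2.resize(im[y0:y0+150,x0:x0+200],(800,600),interpolation=2)
cv2.imwrite("pics/g7.png",z(s,110,135))
for n,im,hi in(("top",t,(5,120,120,16)),("scene",s,(8,90,120,22))):
  for a,r,c in blobs(im,hi[:3],(hi[3],255,255),80)[:8]: print(n,a,np.round(r[0],1),np.round(r[1],1),round(r[2],1))
E
```

```text
clock: 18.1
tool_pos: [0.5355, -0.2939, 0.0704]
eef_rot: [179.9, 0.1, 177.6]
wrist_force: [-5.3, 8.7, 15.5]
grip_width: 0.113
finger_force: 33.3
clock: 18.6
tool_pos: [0.5333, -0.2945, 0.0731]
eef_rot: [179.9, -0.1, 177.6]
wrist_force: [-0.6, -0.1, 0.1]
grip_width: 0.352
finger_force: 0.0
clock: 19.1
tool_pos: [0.5368, -0.2965, 0.1792]
eef_rot: [-179.8, 0.4, 177.6]
wrist_force: [-0.7, -0.6, -0.3]
grip_width: 0.493
finger_force: 0.0
t 19.1 pos [ 536.8 -296.5  179.2] rpy [-179.8    0.4  177.6] F [-0.7 -0.6 -0.3] q6 -119.0
turn [-0.07  0.08 -6.42] shift now-axes [ 0.99 10.31  1.12] after-turn axes [-4.2   9.46  1.17]
top 543.0 [340.9 210.4] [41.6 14.3] 68.2
top 291.0 [245.5 302. ] [30.  10.8] 31.0
top 217.5 [468.  226.5] [19. 14.] 90.0
scene 3582.0 [44.6 26.5] [79.4 75.3] 42.8
scene 477.5 [159.7 204.9] [14.6 40.6] 27.9
scene 466.0 [281.4 216.5] [37.6 14.1] 76.0
scene 367.0 [130.5 341.3] [  5.5 135.2] 53.5
scene 229.0 [375.2 162.1] [26.4  9.8] 26.6
scene 205.5 [255.5 148.8] [ 9.9 24. ] 81.9
scene 94.0 [364.  225.8] [21.1 18.8] 3.0
scene 93.5 [366.  186.8] [21.  20.7] 2.9
```

View pics/g7.png

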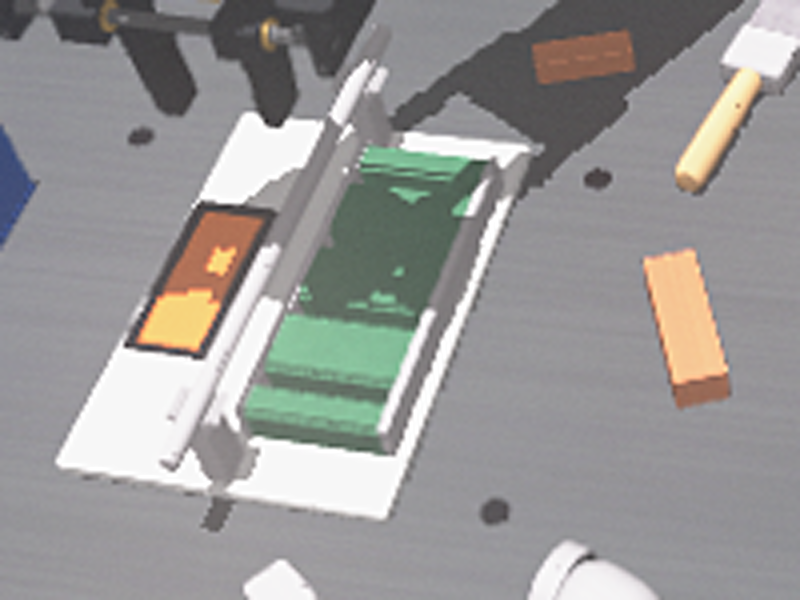

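The bar looks to be in the V-blocks, with ends at full-image ≈(153,250.5) and ≈(206,144). I'll check that numerically. The block was knocked about 3 cm towards the jig and is now at top (340.9,210.4).

```bash
python3 - <<'E'
from h import *
c=np.array([536.5,-294.2,65])/1000;a=np.radians(-2.4);u=np.array([np.cos(a),np.sin(a),0])
for d in(-.16,-.12,0,.12,.16):print(d,proj("scene",c+d*u).round(1),proj("top",c+d*u).round(1))
print("bar ends obs",plane("scene",(153,250.5),.065)*1000,plane("scene",(206.3,143.8),.065)*1000)
t=cv2.imread("pics/t7.png")
b=[q for q in blobs(t,(5,120,120),(16,255,255),300) if abs(q[1][0][0]-341)<5][0]
p=[plane("top",x,.025)*1000 for x in cv2.boxPoints(b[1])];print("blk",np.round(p,1).tolist(),np.mean(p,0))
P,e=tri((281.4,216.5),(340.9,210.4));print(P*1000,e)
E
python3 - <<'E'
import cv2,numpy as np
s=cv2.imread("pics/s7.png");t=cv2.imread("pics/t7.png")
z=lambda im,x0,y0:cv2.resize(im[y0:y0+40,x0:x0+40],(400,400),interpolation=2)
cv2.imwrite("pics/g8.png",np.hstack([z(s,140,220),z(t,428,135)]))
E
```

```text
-0.16 [[205.4 142.5]] [[446.6 287.5]]
-0.12 [[199.5 153.8]] [[447.1 267.8]]
0 [[180.4 191.2]] [[448.5 210. ]]
0.12 [[158.4 234.9]] [[449.7 154.2]]
0.16 [[150.3 251. ]] [[450.1 136.1]]
bar ends obs [ 694.35836812 -295.93539455   65.        ] [ 380.84162746 -283.72378363   65.        ]
blk [[569.7, -39.7, 25.0], [582.3, -68.6, 25.0], [498.5, -103.5, 25.0], [486.3, -74.8, 25.0]] [534.17657222 -71.6823458   25.        ]
[535.57874429 -72.41954997  10.0318016 ] 0.001594496975214543
```

View pics/g8.png

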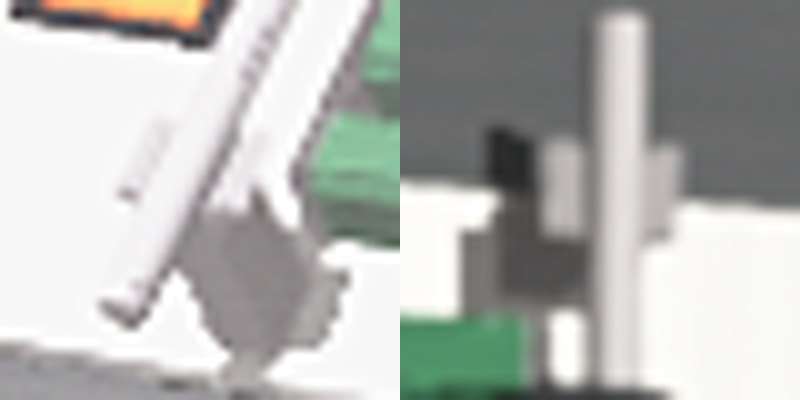

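Top view (right panel) shows the bar lying in the middle of the V. Its measured centre is x≈537.6 against the cradle's 536.5, so it is centred. Next is the block: centre (534,-72), yaw 22.8°, 90.7 x 31.5 mm, so it is the large one.

```bash
python3 -m pendant '[[0.1,1,0,0,0,0,0.2],[0,1,0,0,0,0,0.2],[0,1,0,0,0,0,0.2],[0,1,0,0,0,0,0.2],[0,1,0,0,0,0,0.2]]' >/dev/null
python3 -m pendant '[[0,1,0,0,0,0,0.2],[0,1,0,0,0,0,0.2],[0,1,0,0,0,0,0.2],[0,1,0,0,0,0,0.2],[0,0,0,0,0,-0.5,0.2]]' >/dev/null
python3 -m pendant '[[0,0,0,0,0,-1,0.2],[0,0,0,0,0,-1,0.2],[0,0,0,0,0,-1,0.2],[0,0,0,0,0,-1,0.2],[0,0,0,0,0,-1,0.2]]' >/dev/null
python3 -m pendant '[[0,0,0.6,0,0,0,0.2],[0,0,0.8,0,0,0,0.2],[0,0,0.6,0,0,0,0.2],[0,0,0,0,0,0,0.2],[0,0,0,0,0,0,0.2]]'
python3 go.py 534 -71.7 30 202.8
python3 - <<'E'
from h import *
t=eyes.capture("top");s=eyes.capture("scene")
for n,im,hi in(("top",t,(5,120,120,16)),("scene",s,(8,90,80,22))):
  for a,r,c in blobs(im,hi[:3],(hi[3],255,255),80)[:8]: print(n,a,np.round(r[0],1),np.round(r[1],1),round(r[2],1))
E
```

```text
clock: 21.2
tool_pos: [0.5404, -0.0698, 0.1229]
eef_rot: [179.9, -0.1, -157.2]
wrist_force: [0.7, 0.4, -0.1]
grip_width: 0.599
finger_force: 0.0
t 21.2 pos [540.4 -69.8 122.9] rpy [ 1.799e+02 -1.000e-01 -1.572e+02] F [ 0.7  0.4 -0.1] q6 -123.0
turn [ 0.02 -0.03 -0.01] shift now-axes [0.26 0.02 3.72] after-turn axes [0.26 0.03 3.72]
top 745.0 [468.3 214.5] [17.7 45.4] 1.4
top 288.0 [245.6 302.1] [29.9 10.7] 31.4
top 97.5 [442.8  79.3] [ 3.7 92. ] 39.0
top 86.0 [437.6  75.2] [ 3.2 92.9] 39.1
scene 4949.5 [83.5 40.5] [ 81. 137.] 90.0
scene 478.5 [159.9 204.4] [14.5 41.3] 27.4
scene 460.0 [281.4 216.7] [37.2 14.3] 76.6
scene 368.5 [130.5 341.3] [  5.5 135.2] 53.5
scene 229.0 [375.2 162.1] [26.4  9.8] 26.6
scene 96.0 [367.8 224.1] [21.7 23.5] 77.7
scene 92.5 [366.  186.8] [21.  20.7] 2.9
```

```bash
python3 -m pendant '[[0.26,0,0.8,0,0,0,0.2],[0,0,1,0,0,0,0.2],[0,0,1,0,0,0,0.2],[0,0,0.6,0,0,0,0.2],[0,0,0.3,0,0,0,0.2]]'
python3 -m pendant '[[0,0,0,0,0,0,-1],[0,0,0,0,0,0,-1],[0,0,0,0,0,0,-1],[0,0,0,0,0,0,-1],[0,0,0,0,0,0,-1]]' 40
python3 -m pendant '[[0,0,-0.3,0,0,0,-1],[0,0,-0.8,0,0,0,-1],[0,0,-1,0,0,0,-1],[0,0,-1,0,0,0,-1],[0,0,-1,0,0,0,-1]]'
python3 go.py 534.5 -360.5 100 177.4
```

```text
clock: 21.8
tool_pos: [0.5348, -0.0723, 0.0309]
eef_rot: [180.0, -0.0, -157.2]
wrist_force: [0.3, 0.8, 0.3]
grip_width: 0.598
finger_force: 0.0
clock: 22.3
tool_pos: [0.5362, -0.0724, 0.0329]
eef_rot: [-179.9, 0.1, -157.2]
wrist_force: [-0.5, 1.2, 5.3]
grip_width: 0.339
finger_force: 40.0
clock: 22.8
tool_pos: [0.5338, -0.0723, 0.1342]
eef_rot: [179.9, -0.1, -157.2]
wrist_force: [-0.3, 0.6, -5.0]
grip_width: 0.334
finger_force: 40.0
t 22.8 pos [533.8 -72.3 134.2] rpy [ 1.799e+02 -1.000e-01 -1.572e+02] F [-0.3  0.6 -5. ] q6 -123.0
turn [ 0.01 -0.03  5.54] shift now-axes [  4.44 -10.64   1.37] after-turn axes [ -0.55 -11.51   1.37]
```

```bash
python3 -m pendant '[[0,0,0,0,0,0.9,-1],[0,0,0,0,0,1,-1],[0,0,0,0,0,1,-1],[0,0,0,0,0,1,-1],[0,0,0,0,0,1,-1]]' >/dev/null
python3 -m pendant '[[0,0,0,0,0,0.64,-1],[-0.05,-0.6,0,0,0,0,-1],[-0.05,-0.9,0,0,0,0,-1],[-0.05,-0.9,0,0,0,0,-1],[-0.05,-0.9,0,0,0,0,-1]]' >/dev/null
python3 -m pendant '[[-0.05,-0.9,0,0,0,0,-1],[-0.05,-0.9,0,0,0,0,-1],[-0.05,-0.9,0,0,0,0,-1],[-0.05,-0.9,0,0,0,0,-1],[-0.05,-0.9,0,0,0,0,-1]]' >/dev/null
python3 -m pendant '[[-0.05,-0.9,0,0,0,0,-1],[-0.05,-0.9,0,0,0,0,-1],[0,-0.9,0,0,0,0,-1],[0,-0.9,0,0,0,0,-1],[0,0,0,0,0,0,-1]]'
python3 -m pendant '[[0,0,0,0,0,0,-1],[0,0,0,0,0,0,-1],[0,0,0,0,0,0,-1],[0,0,0,0,0,0,-1],[0,0,0,0,0,0,-1]]'
python3 go.py 534.5 -360.5 43 177.4
```

```text
clock: 24.8
tool_pos: [0.5353, -0.3614, 0.1339]
eef_rot: [-179.9, -0.0, 177.3]
wrist_force: [-0.9, 0.4, -4.8]
grip_width: 0.338
finger_force: 40.0
clock: 25.3
tool_pos: [0.5362, -0.3572, 0.1343]
eef_rot: [180.0, -0.0, 177.5]
wrist_force: [-0.5, -0.9, -4.7]
grip_width: 0.336
finger_force: 40.0
t 25.3 pos [ 536.2 -357.2  134.3] rpy [180.   -0.  177.5] F [-0.5 -0.9 -4.7] q6 -123.0
turn [ 0.   -0.    0.02] shift now-axes [ 0.06 -0.14  3.65] after-turn axes [ 0.06 -0.14  3.65]
```

```bash
python3 -m pendant '[[0.03,-0.11,0.5,0,0,0,-1],[0,0,1,0,0,0,-1],[0,0,1,0,0,0,-1],[0,0,0.5,0,0,0,-1],[0,0,0.2,0,0,0,-1]]'
python3 -m pendant '[[0,0,0.15,0,0,0,-1],[0,0,0.15,0,0,0,-1],[0,0,0.1,0,0,0,-1],[0,0,0.1,0,0,0,-1],[0,0,0,0,0,0,-1]]'
python3 go.py 534.8 -360 41.5 177.5
```

```text
clock: 25.8
tool_pos: [0.5337, -0.3594, 0.0515]
eef_rot: [179.9, -0.2, 177.4]
wrist_force: [-1.5, -0.9, -4.4]
grip_width: 0.339
finger_force: 40.0
clock: 26.3
tool_pos: [0.5359, -0.361, 0.043]
eef_rot: [-179.9, 0.1, 177.4]
wrist_force: [-1.0, 1.4, -0.4]
grip_width: 0.337
finger_force: 40.0
t 26.3 pos [ 535.9 -361.    43. ] rpy [-1.799e+02  1.000e-01  1.774e+02] F [-1.   1.4 -0.4] q6 -124.0
turn [-0.01  0.02 -0.02] shift now-axes [0.05 0.04 0.06] after-turn axes [0.05 0.04 0.06]
```

```bash
python3 -m pendant '[[0,0,0,0,0,0,-0.1],[0,0,0,0,0,0,0.1],[0,0,0,0,0,0,0.1],[0,0,-0.3,0,0,0,0.1],[0,0,-0.7,0,0,0,0.1]]' 
python3 -m pendant '[[0,0,-1,0,0,0,0.1],[0,0,-1,0,0,0,0.1],[0,0,-1,0,0,0,0.1],[0,0,-1,0,0,0,0],[0,0,0,0,0,1,0]]' 
python3 -m pendant '[[0,0,0,0,0,1,0],[0,0,0,0,0,1,0],[0,0,0,0,0,1,0],[0,0,0,0,0,1,0],[0,0,0,0,0,1,0]]' >/dev/null
python3 -m pendant '[[0,0,0,0,0,1,0],[0,0,0,0,0,1,0],[0,0,0,0,0,1,0],[0,0,0,0,0,1,0],[0,0,0,0,0,1,0]]' >/dev/null
python3 -m pendant '[[0,0,0,0,0,1,0],[0,0,0,0,0,1,0],[0,0,0,0,0,1,0],[0,0,0,0,0,1,0],[0,0,0,0,0,0.7,0]]' >/dev/null
python3 go.py 547.6 328.8 160 100.9
```

```text
clock: 26.8
tool_pos: [0.5341, -0.3596, 0.0659]
eef_rot: [179.9, -0.2, 177.4]
wrist_force: [-0.3, 0.2, 0.6]
grip_width: 0.552
finger_force: 0.0
clock: 27.3
tool_pos: [0.538, -0.3625, 0.1738]
eef_rot: [-179.7, 0.5, 172.8]
wrist_force: [0.6, -0.8, 0.4]
grip_width: 0.5
finger_force: 0.0
t 28.8 pos [ 535.6 -360.7  168.7] rpy [1.799e+02 1.000e-01 1.053e+02] F [-0.1  0.1  0.6] q6 -51.0
turn [0.02 0.02 0.96] shift now-axes [26.48  7.74  0.31] after-turn axes [26.99  5.69  0.35]
```

```bash
python3 -m pendant '[[0,0,0,0,0,0.96,0],[0.95,0.2,0,0,0,0,0],[0.95,0.2,0,0,0,0,0],[0.95,0.2,0,0,0,0,0],[0.95,0.2,0,0,0,0,0]]' >/dev/null
python3 -m pendant '[[0.95,0.2,0,0,0,0,0],[0.95,0.2,0,0,0,0,0],[0.95,0.2,0,0,0,0,0],[0.95,0.2,0,0,0,0,0],[0.95,0.2,0,0,0,0,0]]' >/dev/null
python3 -m pendant '[[0.95,0.2,0,0,0,0,0],[0.95,0.2,0,0,0,0,0],[0.95,0.2,0,0,0,0,0],[0.95,0.2,0,0,0,0,0],[0.95,0.2,0,0,0,0,0]]' >/dev/null
python3 -m pendant '[[0.95,0.2,0,0,0,0,0],[0.95,0.2,0,0,0,0,0],[0.95,0.2,0,0,0,0,0],[0.95,0.2,0,0,0,0,0],[0.95,0.2,0,0,0,0,0]]' >/dev/null
python3 -m pendant '[[0.95,0.2,0,0,0,0,0],[0.95,0.2,0,0,0,0,0],[0.95,0.2,0,0,0,0,-0.3],[0.95,0.2,0,0,0,0,-0.3],[0.95,0.2,0,0,0,0,-0.3]]' >/dev/null
python3 -m pendant '[[0.9,0.2,0,0,0,0,-0.3],[0,0,0,0,0,0,-0.3],[0,0,0,0,0,0,-0.3],[0,0,0,0,0,0,-0.3],[0,0,0,0,0,0,-0.3]]'
python3 go.py 547.6 328.8 64 100.9
python3 - <<'E'
from h import *
t=eyes.capture("top");s=eyes.capture("scene")
cv2.imwrite("pics/t9.png",t);cv2.imwrite("pics/s9.png",s)
b=[q for q in blobs(t,(5,120,120),(16,255,255),150) if 455<q[1][0][0]<485]
for q in b:
  p=[plane("top",x,.035)*1000 for x in cv2.boxPoints(q[1])];print("blk",q[0],q[1][0],np.round(p,1).tolist(),np.mean(p,0))
g=cv2.inRange(t,np.array([200]*3),np.array([255]*3));
# bar profile
gr=cv2.cvtColor(t,cv2.COLOR_BGR2GRAY)
for r in(140,145,280,284):print(r,gr[r,440:460].tolist())
print(gr[128:142,449].tolist(),gr[278:294,447].tolist())
E
```

```text
clock: 31.8
tool_pos: [0.5443, 0.244, 0.167]
eef_rot: [180.0, 0.0, 101.0]
wrist_force: [0.3, -1.0, -0.6]
grip_width: 0.352
finger_force: 0.0
t 31.8 pos [544.3 244.  167. ] rpy [180.   0. 101.] F [ 0.3 -1.  -0.6] q6 11.0
turn [0.   0.   0.02] shift now-axes [3.3  0.78 4.12] after-turn axes [3.3  0.77 4.12]
blk 873.0 (469.26318359375, 214.55184936523438) [[481.9, -326.4, 35.0], [581.4, -331.5, 35.0], [581.4, -377.8, 35.0], [481.6, -372.0, 35.0]] [ 531.60108806 -351.92580385   35.        ]
140 [110, 109, 107, 108, 107, 106, 98, 130, 180, 216, 231, 227, 173, 114, 105, 107, 107, 107, 106, 108]
145 [107, 107, 107, 106, 107, 105, 100, 133, 184, 217, 229, 226, 168, 110, 104, 105, 106, 105, 106, 106]
280 [107, 108, 107, 106, 116, 163, 210, 224, 225, 214, 158, 110, 105, 108, 108, 107, 107, 107, 107, 107]
284 [107, 108, 107, 106, 119, 165, 212, 226, 225, 210, 156, 109, 106, 107, 107, 107, 106, 107, 105, 108]
[111, 109, 110, 108, 108, 108, 107, 119, 170, 214, 214, 216, 216, 217] [225, 225, 224, 225, 225, 225, 226, 227, 228, 228, 201, 139, 106, 106, 108, 109]
```

```bash
python3 -m pendant '[[0.8,0.2,0,0,0,0,-0.3],[0.9,0.2,0,0,0,0,-0.3],[0.9,0.2,0,0,0,0,-0.3],[0.7,0.17,0,0,0,0,-0.3],[0,0,0.5,0,0,0,-0.3]]' >/dev/null
python3 -m pendant '[[0,0,0.8,0,0,0,-0.3],[0,0,0.6,0,0,0,-0.3],[0,0,0,0,0,0,-0.3],[0,0,0,0,0,0,-0.3],[0,0,0,0,0,0,-0.3]]'
python3 go.py 547.6 328.8 64 100.9
```

```text
clock: 32.9
tool_pos: [0.5479, 0.3295, 0.1199]
eef_rot: [179.9, -0.0, 101.0]
wrist_force: [0.4, -0.2, 0.6]
grip_width: 0.349
finger_force: 0.0
t 32.9 pos [547.9 329.5 119.9] rpy [179.9  -0.  101. ] F [ 0.4 -0.2  0.6] q6 18.0
turn [ 0.01 -0.    0.03] shift now-axes [-0.03 -0.02  2.24] after-turn axes [-0.03 -0.02  2.24]
```

```bash
python3 -m pendant '[[0,0,0.5,0,0,0,-0.3],[0,0,0.7,0,0,0,-0.3],[0,0,0.6,0,0,0,-0.3],[0,0,0.4,0,0,0,-0.3],[0,0,0,0,0,0,-0.3]]'
python3 -m pendant '[[0,0,0,0,0,0,-1],[0,0,0,0,0,0,-1],[0,0,0,0,0,0,-1],[0,0,0,0,0,0,-1],[0,0,0,0,0,0,-1]]' 30
python3 go.py 547.6 328.8 64 100.9
```

```text
clock: 33.4
tool_pos: [0.5459, 0.3289, 0.0618]
eef_rot: [-179.8, 0.1, 101.1]
wrist_force: [-0.6, 0.3, 0.1]
grip_width: 0.352
finger_force: 0.0
clock: 33.9
tool_pos: [0.548, 0.33, 0.0652]
eef_rot: [179.9, -0.0, 101.1]
wrist_force: [0.3, -0.0, 2.5]
grip_width: 0.087
finger_force: 30.0
t 33.9 pos [548.  330.   65.2] rpy [179.9  -0.  101.1] F [ 0.3 -0.   2.5] q6 18.0
turn [ 0.02 -0.01  0.03] shift now-axes [-0.05 -0.03  0.05] after-turn axes [-0.05 -0.03  0.05]
```

```bash
python3 -m pendant '[[0,0,-0.3,0,0,0,-1],[0,0,-0.7,0,0,0,-1],[0,0,-0.9,0,0,0,-1],[0,0,-1,0,0,0,-1],[0,0,-1,0,0,0,-1]]' 
python3 -m pendant '[[0,0,-0.2,0,0,0.5,-1],[0,0,0,0,0,1,-1],[0,0,0,0,0,1,-1],[0,0,0,0,0,0.45,-1],[-0.5,0,0,0,0,0,-1]]' >/dev/null
python3 -m pendant '[[-0.95,0,0,0,0,0,-1],[-0.95,0,0,0,0,0,-1],[-0.95,0,0,0,0,0,-1],[-0.95,0,0,0,0,0,-1],[-0.95,0,0,0,0,0,-1]]' >/dev/null
python3 -m pendant '[[-0.95,0,0,0,0,0,-1],[-0.95,0,0,0,0,0,-1],[-0.95,0,0,0,0,0,-1],[-0.95,0,0,0,0,0,-1],[-0.95,0,0,0,0,0,-1]]' >/dev/null
python3 -m pendant '[[-0.95,0,0,0,0,0,-1],[-0.95,0,0,0,0,0,-1],[-0.95,0,0,0,0,0,-1],[-0.95,0,0,0,0,0,-1],[-0.95,0,0,0,0,0,-1]]' >/dev/null
python3 -m pendant '[[-0.95,-0.1,0,0,0,0,-1],[-0.95,-0.1,0,0,0,0,-1],[-0.95,-0.1,0,0,0,0,-1],[-0.95,-0.1,0,0,0,0,-1],[-0.95,0,0,0,0,0,-1]]' >/dev/null
python3 -m pendant '[[-0.6,0,0,0,0,0,-1],[0,0,0,0,0,0,-1],[0,0,0,0,0,0,-1],[0,0,0,0,0,0,-1],[0,0,0,0,0,0,-1]]'
python3 go.py 512.8 -247 100 87.6
```

```text
clock: 34.4
tool_pos: [0.5464, 0.3292, 0.162]
eef_rot: [-179.9, 0.0, 101.1]
wrist_force: [-0.1, 1.1, -2.8]
grip_width: 0.083
finger_force: 30.0
clock: 37.4
tool_pos: [0.5157, -0.171, 0.1666]
eef_rot: [-180.0, -0.0, 87.6]
wrist_force: [0.1, 0.9, -2.5]
grip_width: 0.084
finger_force: 30.0
t 37.4 pos [ 515.7 -171.   166.6] rpy [-180.    -0.    87.6] F [ 0.1  0.9 -2.5] q6 -19.0
turn [-0. -0.  0.] shift now-axes [-3.04  0.01  2.66] after-turn axes [-3.04  0.01  2.66]
```

```bash
python3 -m pendant '[[-0.8,0,0,0,0,0,-1],[-0.8,0,0,0,0,0,-1],[-0.8,0,0.5,0,0,0,-1],[-0.64,0,0.8,0,0,0,-1],[0,0,0.8,0,0,0,-1]]' >/dev/null
python3 -m pendant '[[0,0,0.4,0,0,0,-1],[0,0,0.2,0,0,0,-1],[0,0,0,0,0,0,-1],[0,0,0,0,0,0,-1],[0,0,0,0,0,0,-1]]' 
python3 go.py 512.8 -247 65 87.6
python3 - <<'E'
from h import *
s=eyes.capture("scene");cv2.imwrite("pics/g10.png",cv2.resize(s[150:250,130:264],(800,600),interpolation=2))
E
```

```text
clock: 38.4
tool_pos: [0.5141, -0.2444, 0.1006]
eef_rot: [179.9, -0.3, 87.6]
wrist_force: [0.3, 11.1, 6.1]
grip_width: 0.089
finger_force: 30.0
t 38.4 pos [ 514.1 -244.4  100.6] rpy [179.9  -0.3  87.6] F [ 0.3 11.1  6.1] q6 -26.0
turn [ 0.02 -0.05 -0.01] shift now-axes [-0.11 -0.05  1.42] after-turn axes [-0.1  -0.05  1.42]
```

View pics/g10.png

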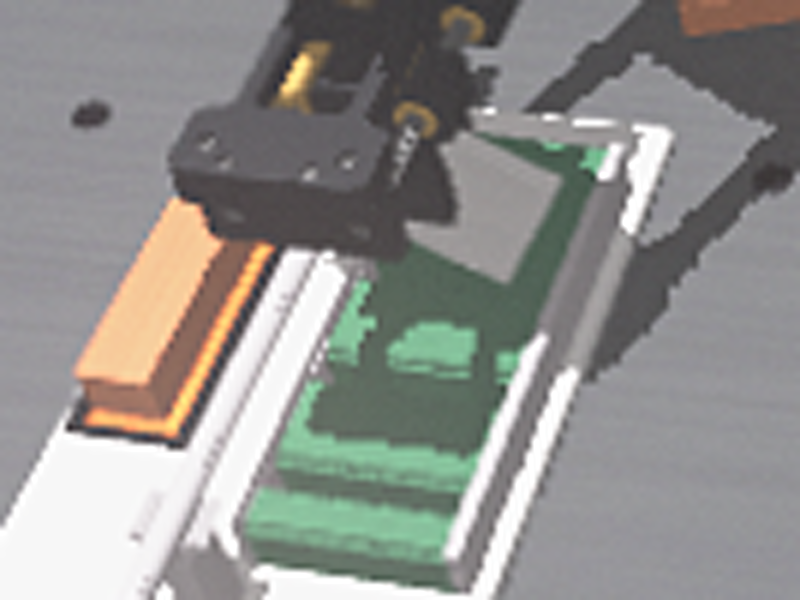

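The picture shows the plate tilted about 25° in the grip, its lower edge running from (410,230) to (505,285), and touching the bar. The block lies flat in the pocket. I'll lift off, square the plate on the free bench, and carry on with a firmer grip and gentler stops.

```bash
python3 -m pendant '[[0,0,-0.2,0,0,0,-1],[0,0,-0.4,0,0,0,-1],[0,0,-0.6,0,0,0,-1],[0,0,-0.8,0,0,0,-1],[0,0,-0.5,0,0,0,-1]]' 50
python3 -m pendant '[[0.2,0,0,0,0,0,-1],[0.4,0,0,0,0,0,-1],[0.6,0,0,0,0,0,-1],[0.7,0.1,0,0,0,0,-1],[0.7,0.1,0,0,0,0,-1]]' 
python3 -m pendant '[[0.7,0.2,0,0,0,0,-1],[0.7,0.2,0,0,0,0,-1],[0.7,0.2,0,0,0,0,-1],[0.5,0.1,0,0,0,0,-1],[0.3,0.1,0,0,0,0,-1]]' 
python3 -m pendant '[[0.1,0,0,0,0,0,-1],[0,0,0.3,0,0,0,-1],[0,0,0.6,0,0,0,-1],[0,0,0.6,0,0,0,-1],[0,0,0.4,0,0,0,-1]]' 
python3 go.py 540 -100 66 90
python3 - <<'E'
from h import *
t=eyes.capture("top");cv2.imwrite("pics/t11.png",t);gr=cv2.cvtColor(t,cv2.COLOR_BGR2GRAY)
for r in(140,145,280,284):print(r,gr[r,440:460].tolist())
print(gr[128:142,449].tolist(),gr[278:294,447].tolist())
s=eyes.capture("scene");cv2.imwrite("pics/s11.png",s)
E
```

```text
clock: 38.95
tool_pos: [0.5134, -0.2485, 0.1644]
eef_rot: [179.8, 0.1, 87.5]
wrist_force: [-0.3, 0.3, -2.5]
grip_width: 0.086
finger_force: 50.0
clock: 39.45
tool_pos: [0.5192, -0.1811, 0.1603]
eef_rot: [-179.9, -0.1, 87.5]
wrist_force: [0.6, 0.3, -2.6]
grip_width: 0.084
finger_force: 50.0
clock: 39.95
tool_pos: [0.5427, -0.1097, 0.1608]
eef_rot: [-179.9, -0.0, 87.6]
wrist_force: [-0.2, 0.1, -2.9]
grip_width: 0.083
finger_force: 50.0
clock: 40.45
tool_pos: [0.5419, -0.1093, 0.1115]
eef_rot: [-179.8, -0.0, 87.5]
wrist_force: [-0.3, 1.1, -2.5]
grip_width: 0.085
finger_force: 50.0
t 40.5 pos [ 541.9 -109.3  111.5] rpy [-179.8   -0.    87.5] F [-0.3  1.1 -2.5] q6 -11.0
turn [-0.04 -0.01 -0.55] shift now-axes [ 0.37 -0.09  1.82] after-turn axes [ 0.37 -0.08  1.82]
140 [94, 94, 92, 91, 92, 91, 91, 89, 88, 87, 86, 86, 84, 84, 83, 83, 81, 67, 47, 46]
145 [101, 99, 100, 99, 100, 100, 99, 99, 98, 98, 98, 97, 97, 95, 94, 93, 94, 94, 93, 76]
280 [89, 90, 90, 90, 90, 90, 89, 91, 90, 89, 87, 88, 86, 79, 62, 47, 42, 40, 40, 38]
284 [89, 88, 89, 89, 90, 90, 90, 90, 91, 91, 93, 93, 94, 96, 95, 94, 95, 98, 97, 97]
[107, 107, 105, 106, 103, 103, 105, 114, 147, 148, 89, 83, 87, 91] [136, 98, 91, 90, 91, 91, 90, 90, 90, 90, 90, 91, 91, 90, 91, 91]
```

```bash
python3 -m pendant '[[0,0,0.6,0,0,0,-1],[0,0,0.6,0,0,0,-1],[0,0,0.4,0,0,0,-1],[0,0,0,0,0,0,-1],[0,0,0,0,0,0,-1]]' 15
python3 -m pendant '[[0,0,0.1,0,0,0,-1],[0,0,0.1,0,0,0,-1],[0,0,0.1,0,0,0,-1],[0,0,0,0,0,0,-1],[0,0,0,0,0,0,-1]]'
python3 -m pendant '[[0,0,0.1,0,0,0,-1],[0,0,0.1,0,0,0,-1],[0,0,0,0,0,0,-1],[0,0,0,0,0,0,-1],[0,0,0,0,0,0,-1]]'
python3 - <<'E'
from h import *
s=eyes.capture("scene");cv2.imwrite("pics/s12.png",s)
h=cv2.cvtColor(s,cv2.COLOR_BGR2HSV);print(proj("scene",[[.54,-.075,0],[.54,-.145,0],[.54,-.075,.065],[.54,-.145,.065]]).round(1))
g=cv2.cvtColor(s,cv2.COLOR_BGR2GRAY)
for r in range(186,236,2):print(r,"".join("%4d"%v for v in g[r,246:304:2]))
E
```

```text
clock: 41.05
tool_pos: [0.5432, -0.109, 0.0737]
eef_rot: [-179.9, -0.0, 87.5]
wrist_force: [-0.5, 0.4, -1.8]
grip_width: 0.09
finger_force: 15.0
clock: 41.55
tool_pos: [0.5435, -0.109, 0.0668]
eef_rot: [180.0, -0.0, 87.5]
wrist_force: [-0.2, 0.2, -2.5]
grip_width: 0.09
finger_force: 15.0
clock: 42.05
tool_pos: [0.5442, -0.1098, 0.0636]
eef_rot: [179.9, 0.1, 87.6]
wrist_force: [-4.0, -0.9, 8.3]
grip_width: 0.088
finger_force: 15.0
[[279.9 220.7]
 [249.6 217.5]
 [277.4 202.1]
 [245.5 198.9]]
186   75  80  68  70  69  66  68  65  64  64  65  85  84  80  63 152 145 147 145 145 144 146 145 147 145 148 149  75  78
188  122 117  67  67  67  71  66 100 100  66  66  66  71  80  82  76  76  80 137 138 139 149 144 146 146 146 147  78  80
190  158  81  68  69  69  67  68  96  85  66  68  66  64  70  77  79  78  79  78  79  77  73 148 147 148 150  73  80  80
192  135  77  70  68  71  66  93  98  64  67  65  63  65  59  81  81  83  79  79  78  81 107 148 145 145 149  76  81  79
194  106  87  98  99 100  77  98  99  65  77  98  76  62  62  81  78  80  79  79  79  77 153 146 146 149  74  80  81  77

[... 1719 characters left out ...]
 83  76  80  71  80  83  80  79  81  81  82  85  77  82  83  84  84  80 108 148 149 146 147 148
226  153  91  88  86  86  87  84  84  87  86  84  83  82  82  83  82  81  82  80  80  82  80  85 150 152 146 144 147 147
228  151  84  85  87  87  84  85  84  84  86  84  84  85  83  84  82  82  82  84  80  80 109 151 149 148 149 147 148 146
230  149 155  88  87  87  82 111 108 107 109  82  81  84  83  81  80  82  83  81 111 150 145 146 146 147 148 149 149 149
232  152  89  89  88  80 154 150 153 149 149 153  78  84  81 108 109 107 104 108 146 144 147 146 146 147 145 143 145 146
234  154  90  86  84 157 151 149 150 149 151 156  82  85  82 150 151 152 149 150 149 148 149 146 145 146 146 145 147 148
```

```bash
python3 -m pendant '[[0,0,0.08,0,0,0,-1],[0,0,0.08,0,0,0,-1],[0,0,0,0,0,0,-1],[0,0,0,0,0,0,-1],[0,0,0,0,0,0,-1]]' 10
python3 -m pendant '[[0,0,0.08,0,0,0,-1],[0,0,0.08,0,0,0,-1],[0,0,0,0,0,0,-1],[0,0,0,0,0,0,-1],[0,0,0,0,0,0,-1]]'
cat > pl.py <<'E'
from h import *
s=eyes.capture("scene");cv2.imwrite("pics/s13.png",s)
g=cv2.cvtColor(s,cv2.COLOR_BGR2GRAY)
for r in range(198,228,2):print(r,"".join("%4d"%v for v in g[r,246:304:2]))
E
python3 pl.py
```

```text
clock: 42.6
tool_pos: [0.5444, -0.1107, 0.0601]
eef_rot: [179.9, 0.1, 87.6]
wrist_force: [-4.5, -4.8, 11.2]
grip_width: 0.091
finger_force: 10.0
clock: 43.1
tool_pos: [0.5443, -0.1108, 0.0561]
eef_rot: [179.9, 0.2, 87.6]
wrist_force: [-5.5, -5.6, 11.6]
grip_width: 0.092
finger_force: 10.0
198   80  72  70  67  70  72  97  90  66  67  96  96  64  84 138 156  73  81  80 153 150 150 148 150  73  82  82  80 156
200   75  70  70  69  71  91  98  63 112 230 112  63  63  77  80  75  80  79 110 150 150 148 150  72  78  80  80  78 150
202   83  83  77  75  73 100  99  64  87 165 124  62  61 117  87  80  82  82  78  77 139 138  73  79  82  80  80 152 148
204  101  99 100  99  99  97  98  64  87  89 121  61  96 156 155 137  97  80  79  80  80  79  82  81  83  81  88 151 149
206  100 100 101  99 100 100  96  99 110 136 154 135 151 150 152 160 152 156  79  81  80  81  81  81  78  78  79 148 145
208  101 101 100 100  98  98  99  97  99 101 152 149 151 148 148 165 147 158  74  80  80  80  79  79  80  81 153 151 152
210  101 101  98  99 100  94  94  98  87  61 152 150 151 150 149 150 150 100  80  79
[... 304 characters left out ...]
101  94  76  67  62 155 151 150 151 151 147  79  83  82  81  82  81  81  81  80 109 150 148 149
218   76  73  74  71  71  70  70  68  63 163 153 152 152 151 154  78  83  81 157  82  83  82  79  82  82 152 149 148 149
220   73  75  69  70  72  67  69  71  67 102 154 150 152 153 102  83  83  83  82  82  80  81  83  83  85 151 150 148 148
222   71  72  74  72  70  88  85  69  68  72  93 158 150 146  80  83  84  82  83  82  80  83  80  88 151 150 148 148 146
224   95  73  69  72  70  70  69  68  69  89  84  82  80  80  80  83  87  77  82  84  78  82  78 154 147 147 146 145 147
226  156  90  88  88  85  77  78  72  69  82  85  85  83  84  82  82  82  82  81  82  81  83  86 149 148 144 145 145 148
```

```bash
python3 - <<'E'
from h import *
def px(p,x=.547):
    o,d=ray("scene",p);return (o+d*(x-o[0])/d[0])*1000
for p in((272.3,222.5),(274.5,218),(277.5,213),(281,207),(264.5,219.5),(266,221)):print(p,px(p).round(1))
s=cv2.imread("pics/s13.png")[185:235,235:310]
cv2.imwrite("pics/g14.png",cv2.resize(s,(750,500),interpolation=2))
E
```

```text
(272.3, 222.5) [ 5.47e+02 -9.10e+01 -4.00e-01]
(274.5, 218) [547.  -84.3  17.1]
(277.5, 213) [547.  -75.8  36.2]
(281, 207) [547.  -66.3  58.3]
(264.5, 219.5) [ 547.  -108.     7.7]
(266, 221) [ 547.  -105.1    2.7]
```

View pics/g14.png

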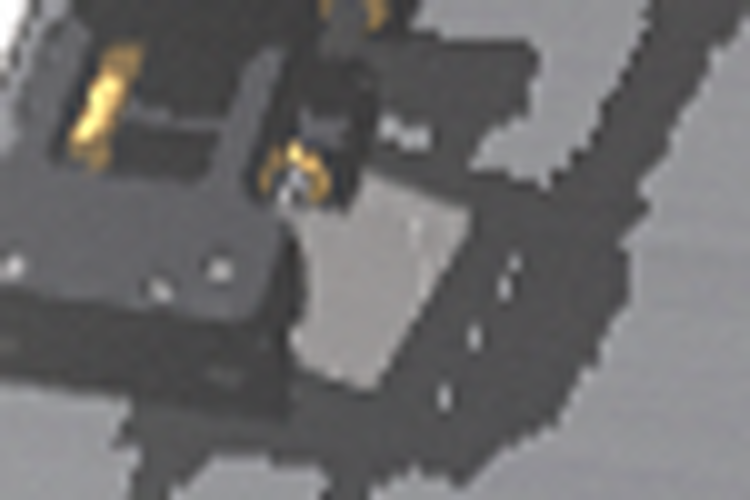

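The crop confirms the tilt: low corner at (375,385), right edge rising to (470,215). Measured in 3D that is 22.8°, with an edge length of 64 mm. I'll turn the tool by that angle about its y, set the plate flat on the bench, open, turn back upright around it and grip it again.

```bash
python3 -m pendant '[[0,0,-0.3,0,0,0,-1],[0,0,0,0,0.7,0,-1],[0,0,0,0,1,0,-1],[0,0,0,0,1,0,-1],[0,0,0,0,1,0,-1]]' 25
python3 -m pendant '[[0,0,0,0,0.8,0,-1],[0,0,0,0,0.5,0,-1],[0,0,0,0,0,0,-1],[0,0,0,0,0,0,-1],[0,0,0,0,0,0,-1]]'
python3 go.py 544 -110 50 87.6
cat > pe.py <<'E'
import sys
from h import *
s=eyes.capture("scene");cv2.imwrite("pics/s14.png",s)
g=cv2.cvtColor(s,cv2.COLOR_BGR2GRAY)
for r in range(184,230,2):print(r,"".join("%4d"%v for v in g[r,256:310:2]))
E
python3 pe.py
```

```text
clock: 43.65
tool_pos: [0.5439, -0.1089, 0.0616]
eef_rot: [179.9, -17.1, 87.6]
wrist_force: [-0.6, 0.3, -2.3]
grip_width: 0.085
finger_force: 25.0
clock: 44.15
tool_pos: [0.5435, -0.1087, 0.0613]
eef_rot: [180.0, -22.9, 87.6]
wrist_force: [-0.3, 0.5, -2.3]
grip_width: 0.09
finger_force: 25.0
t 44.1 pos [ 543.5 -108.7   61.3] rpy [180.  -22.9  87.6] F [-0.3  0.5 -2.3] q6 -38.0
turn [ 0.   -4.99 -0.01] shift now-axes [-0.22  0.02  0.4 ] after-turn axes [-0.05  0.02  0.45]
184  147 128  58  82  79  77  99 149 148 148 147 145 146 147 149 150 148 146 151 150 149 149 149 150 147 149 148
186   94  86  65  82  78 144 140 140 137 135 147 147 146 146 145 146 144 146 150 150 148 150 148 149 147 150 147
188   95  74  77  65  78  81  81  81  80  79  80  78 150 147 148 149 149 147 147 149 148 148 148 149 149 150 148
190   94  75  75  71  71  81  81  80  79  84  82 142 136 145 145 144 147 148 151 148 149 151 151 151 148 149 147
192   77  74  75  71  63  82  81  78  81  82  79  81  84 149 146 148 147 148 146 149 146 146 146 146 145 147 150
194   70  76  75  60  59  69  82  81  81  81 151 149 147 149
[... 1273 characters left out ...]
49 149 149 149 147 148
218   84  82  80  79  91 106 124 139 157 161 167 168 169 150 151 151 149 150 151 149 149 150 149 148 147 148 150
220   85  83  84  84  82  82  83  83  79  78  78  95 134  79 148 146 145 147 149 149 149 150 151 151 148 149 149
222   84  82  84  84  82  82  82  82  82  80  80  80  80  81 153 150 152 150 149 151 149 149 149 146 147 146 150
224   84  86  81  84  84  82  82  81 155 152 150 153 150 153 150 148 151 150 148 148 148 147 148 147 150 148 149
226   86  84  84  86  84  84  83 110 150 148 148 149 148 148 149 149 149 147 148 148 146 147 146 148 146 149 149
228   82  83  84  83  83  82  81 151 149 149 151 149 151 150 150 150 150 150 148 150 150 148 151 150 148 144 145
```

```bash
python3 -m pendant '[[-0.06,0,0.15,0,0,0,-1],[-0.06,0,0.15,0,0,0,-1],[0,0,0,0,0,0,-1],[0,0,0,0,0,0,-1],[0,0,0,0,0,0,-1]]'
python3 -m pendant '[[-0.05,0,0.11,0,0,0,-1],[0,0,0,0,0,0,-1],[0,0,0,0,0,0,-1],[0,0,0,0,0,0,-1],[0,0,0,0,0,0,-1]]'
python3 -m pendant '[[-0.05,0,0.11,0,0,0,-1],[0,0,0,0,0,0,-1],[0,0,0,0,0,0,-1],[0,0,0,0,0,0,-1],[0,0,0,0,0,0,-1]]'
```

```text
clock: 44.7
tool_pos: [0.5435, -0.1088, 0.0531]
eef_rot: [-180.0, -22.9, 87.5]
wrist_force: [-0.3, -0.3, -2.7]
grip_width: 0.089
finger_force: 25.0
clock: 45.2
tool_pos: [0.5435, -0.109, 0.0502]
eef_rot: [180.0, -22.9, 87.5]
wrist_force: [-0.1, 1.3, -3.1]
grip_width: 0.089
finger_force: 25.0
clock: 45.7
tool_pos: [0.5435, -0.1091, 0.0471]
eef_rot: [180.0, -22.9, 87.5]
wrist_force: [-0.3, -0.2, -2.9]
grip_width: 0.09
finger_force: 25.0
```

```bash
python3 -m pendant '[[-0.03,0,0.075,0,0,0,-1],[0,0,0,0,0,0,-1],[0,0,0,0,0,0,-1],[0,0,0,0,0,0,-1],[0,0,0,0,0,0,-1]]' 12
python3 -m pendant '[[-0.03,0,0.075,0,0,0,-1],[0,0,0,0,0,0,-1],[0,0,0,0,0,0,-1],[0,0,0,0,0,0,-1],[0,0,0,0,0,0,-1]]'
python3 pe.py | tail -14
```

```text
clock: 46.2
tool_pos: [0.5435, -0.109, 0.0451]
eef_rot: [180.0, -22.9, 87.5]
wrist_force: [0.5, -0.1, -2.3]
grip_width: 0.091
finger_force: 12.0
clock: 46.7
tool_pos: [0.5438, -0.1093, 0.0441]
eef_rot: [180.0, -22.9, 87.6]
wrist_force: [-3.5, -2.0, 5.6]
grip_width: 0.092
finger_force: 12.0
202  168  64  72 167 255 238 205 223 177 165 137 145 148 148 149 149 147 149 149 146 145 148 148 149 148 149 148
204  135  64  70 161 255 253 250 250 250 250 251 253 152 146 144 146 149 148 149 148 148 151 149 150 151 151 149
206   63  63  62  88 162 159 156 155 151 212 254 255 135 151 149 150 150 148 150 145 148 146 146 146 148 148 148
208   66  66  65  57 158 164 161 163 160 151 149 163 136 142 143 144 145 143 147 148 149 149 151 151 153 150 150
210   65  67  64  63  58 156 163 165 165 164 164 164 134 147 143 146 148 144 146 145 144 144 143 142 144 144 144
212   65  65  66  64  64  56 171 163 165 163 164 165 142 147 145 146 146 144 145 144 146 145 147 146 147 146 147
214   63  63  67  66  63  67  85 168 164 166 164 164 155 150 147 145 145 144 145 146 145 145 145 146 148 146 146
216   90  65  66  67  65  78  68 141 164 163 162 165 167 151 148 149 150 148 148 146 149 149 150 149 149 147 146
218  156  89  65  66  64  63  72 154 165 164 164 164 167 145 148 150 149 148 150 150 149 150 151 149 148 148 150
220  149 157 101 101 122 119 156 152 165 162 164 166 165 134 146 146 145 145 148 151 152 152 150 151 148 150 150
222   81  76  92 124 157 141 145 147 166 165 166 164 168 123 150 150 151 149 149 148 149 151 150 146 146 145 147
224   85  83  83  82  80  79  79  75 149 150 159 189 162 145 150 148 148 147 148 147 147 148 144 149 147 149 149
226   85  83  82  83  82  84  79 108 149 148 150 149 147 148 147 148 148 148 146 145 146 146 146 148 148 147 149
228   85  82  83  83  82  80 156 148 147 148 148 148 151 150 148 150 150 147 151 150 149 149 146 147 146 147 146
```

```bash
python3 -m pendant '[[-0.02,0,0.04,0,0,0,-1],[0,0,0,0,0,0,-1],[0,0,0,0,0,0,-0.7],[0,0,0,0,0,0,-0.5],[0,0,0,0,0,0,-0.3]]'
python3 -m pendant '[[0,0,0,0,0,0,-0.3],[0,0,0,0,-0.7,0,-0.3],[0,0,0,0,-1,0,-0.3],[0,0,0,0,-1,0,-0.3],[0,0,0,0,-1,0,-0.3]]'
python3 -m pendant '[[0,0,0,0,-0.8,0,-0.3],[0,0,0,0,-0.5,0,-0.3],[0,0,-0.3,0,0,0,-0.3],[0,0,-0.2,0,0,0,-0.3],[0,0,0,0,0,0,-0.3]]'
python3 go.py 544 -107 55 87.6; python3 pe.py | tail -18
```

```text
clock: 47.25
tool_pos: [0.5435, -0.109, 0.0418]
eef_rot: [180.0, -22.9, 87.5]
wrist_force: [0.3, 0.2, -0.3]
grip_width: 0.311
finger_force: 0.0
clock: 47.75
tool_pos: [0.5435, -0.1092, 0.042]
eef_rot: [180.0, -5.8, 87.5]
wrist_force: [-0.8, -0.5, 0.0]
grip_width: 0.348
finger_force: 0.0
clock: 48.25
tool_pos: [0.5444, -0.1095, 0.0557]
eef_rot: [179.9, -0.0, 87.5]
wrist_force: [-0.3, -0.6, -0.8]
grip_width: 0.349
finger_force: 0.0
t 48.2 pos [ 544.4 -109.5   55.7] rpy [179.9  -0.   87.5] F [-0.3 -0.6 -0.8] q6 -12.0
turn [ 0.03 -0.   -0.02] shift now-axes [ 0.1  -0.02  0.03] after-turn axes [ 0.1  -0.02  0.03]
194   67  66  97  86  63  82  77  82  79  79  81  78  76  81  80  79 106 145 145 149  75  81  81  79 108 152 148
196   75  92  98  63  67  72  73  61 105 104  75  78  82  77  79  75 149 145 146 148  79  79  77  86 151 149 148
198   99  97 100  64  75  97  97  58 141 136 154 103  78  79 153 153 147 149 150  72  77  80  77 156 149 148 149
200   97  98  78  64  99  95  97  58  80  78  76  77  79  85 153 148 148 149  71  79  81  79  77 149 145 150 150
202   98  98  63  67  96  97  87
[... 849 characters left out ...]
49 150 146 147 146 144
218   68  68  68  66  66 151 151 150 149 151 150 166 150  92  82  79  84  82  83  80 153 149 149 148 148 149 146
220   71  71  69  67  76 155 152 152 151 150 151 165 150 106  81  81  80  79  80  86 152 150 149 148 149 148 149
222   83  81  68  71  65 143 144 149 153 154 152 163 155 123  82  82  81  84  88 150 149 148 149 146 145 146 147
224   70  69  67  67  71  81  80  79  78  89 124 171 141  88  81  82  82  79 153 146 149 145 146 148 146 148 148
226   79  74  72  71  72  83  84  82  83  82  82  82  78  81  82  79  79  79 149 147 146 148 146 147 147 147 149
228   85  85  86  84  84  85  83  83  82  82  80  82  82  82  80  79 109 153 150 151 149 149 147 148 147 145 143
```

```bash
python3 - <<'E'
from h import *
for p,z in(((281.8,223.7),0),((280,203.8),.065)):print(plane("scene",p,z)*1000)
E
python3 -m pendant '[[0,0,0,0,0,0,-1],[0,0,0,0,0,0,-1],[0,0,0,0,0,0,-1],[0,0,0,0,0,0,-1],[0,0,0,0,0,0,-1]]' 50
python3 -m pendant '[[0,0,-0.3,0,0,0,-1],[0,0,-0.6,0,0,0,-1],[0,0,-0.8,0,0,0,-1],[0,0,-0.6,0,0,0,-1],[0,0,-0.3,0,0,0,-1]]'
python3 -m pendant '[[0,0,0,0,0,0,-1],[0,0,0,0,0,0,-1],[0,0,0,0,0,0,-1],[0,0,0,0,0,0,-1],[0,0,0,0,0,0,-1]]'
python3 go.py 512.8 -248 130 87.6
python3 - <<'E'
from h import *
s=eyes.capture("scene");g=cv2.cvtColor(s,cv2.COLOR_BGR2GRAY)
for r in range(176,214,2):print(r,"".join("%4d"%v for v in g[r,256:300:2]))
E
```

```text
[547.85718301 -69.11431864   0.        ]
[544.01679486 -68.47471993  65.        ]
clock: 48.8
tool_pos: [0.5433, -0.1092, 0.0542]
eef_rot: [-180.0, 0.0, 87.5]
wrist_force: [-0.7, -0.6, -1.5]
grip_width: 0.087
finger_force: 50.0
clock: 49.3
tool_pos: [0.5448, -0.1093, 0.1222]
eef_rot: [179.8, 0.0, 87.5]
wrist_force: [0.8, 1.2, -2.4]
grip_width: 0.084
finger_force: 50.0
clock: 49.8
tool_pos: [0.543, -0.1089, 0.1186]
eef_rot: [-179.9, -0.0, 87.5]
wrist_force: [-0.2, -0.3, -2.7]
grip_width: 0.085
finger_force: 50.0
t 49.8 pos [ 543.  -108.9  118.6] rpy [-179.9   -0.    87.5] F [-0.2 -0.3 -2.7] q6 -11.0
turn [-0.02 -0.   -0.01] shift now-axes [-5.61 -0.97 -0.45] after-turn axes [-5.61 -0.97 -0.45]
176   99  59  62  90  90  66  58  64 146 142 146 146 243 238 233 206 117 104 149 147 149 151
178   69  80 118 208  81  63  60 157 147 147 151 142 193 223 223 156  71 147 147 143 145 146
180   74 119 106  84 172  62  59 148 142 144 145 145 144 141 164  94 152 148 151 152 147 151
182   95  85 167 120 130  59  92 147 149 151 203 147 102 135  93 101 145 144 144 144 144 146
184   96  95  96 124 117 1
[... 668 characters left out ...]
9 150 151  76  79 107 150 148 147 150  74  80  81
200   67  65  62 157 150 150 151 150 149 148 151 150  90  79  83 138 136 149  74  80  81  82
202   64  64  63 151 151 151 152 152 150 150 148 151 107  80  78  81  80  77  79  80  79  80
204   65  64  62  94 123 155 138 144 148 153 151 153  89  78  79  80  79  79  80  79  80  81
206   84  80  76  81  80  79  78  77  76  75  89 110  78  79  83  81  79  82  82  82  78 105
208   84  82  80  83  83  80  80  81  78  79  80  81  81  79  78  80  80  79  78  81  82 141
210   81  81  85  81  79  80  82  78  80  81  82  80  81  82  78 107  82  79  80  79  81  83
212   83  84  82  84  81  79  82  81  81  80  80  81  78  80  80  78  79  81  80  80  78 151
```

```bash
python3 - <<'E'
from h import *
s=cv2.imread("pics/scene0.png");t=cv2.imread("pics/top0.png")
for n,im in(("scene",s),("top",t)):
  for a,r,c in blobs(im,(65,60,40),(95,255,255),200):
    if (n=="scene" and not(150<r[0][0]<240 and r[0][1]>150)) :continue
    P=np.array([plane(n,p[0].astype(float),.035)*1000 for p in c]);
    print(n,np.round(r[0],1),"x",P[:,0].min().round(1),P[:,0].max().round(1),"y",P[:,1].min().round(1),P[:,1].max().round(1),"mean y",P[:,1].mean().round(1))
E
python3 -m pendant '[[-0.2,0,-0.2,0,0,0,-1],[-0.4,-0.1,-0.4,0,0,0,-1],[-0.5,-0.2,-0.2,0,0,0,-1],[-0.6,-0.2,0,0,0,0,-1],[-0.6,-0.2,0,0,0,0,-1]]' >/dev/null
python3 -m pendant '[[-0.6,-0.1,0,0,0,0,-1],[-0.6,-0.1,0,0,0,0,-1],[-0.6,-0.1,0,0,0,0,-1],[-0.6,0,0,0,0,0,-1],[-0.4,0,0,0,0,0,-1]]' >/dev/null
python3 -m pendant '[[-0.3,0,0,0,0,0,-1],[-0.15,0,0,0,0,0,-1],[-0.05,0,0,0,0,0,-1],[0,0,0,0,0,0,-1],[0,0,0,0,0,0,-1]]'
python3 go.py 512.8 -252.5 100 87.6
```

```text
scene [194.8 222.5] x 574.8 614.1 y -286.0 -213.9 mean y -245.5
scene [202.3 204.9] x 524.8 564.9 y -284.7 -211.7 mean y -243.5
scene [209.5 188.2] x 474.5 515.2 y -283.1 -210.1 mean y -246.1
top [422.5 211. ] x 517.4 557.0 y -285.1 -212.2 mean y -248.5
top [421.7 233.5] x 467.8 507.3 y -282.2 -209.8 mean y -247.1
top [423.  188.4] x 565.7 606.4 y -285.9 -214.6 mean y -249.4
top [423.  170.7] x 614.5 637.3 y -286.4 -214.9 mean y -251.0
top [421.5 252. ] x 439.6 457.1 y -281.4 -209.7 mean y -245.9
clock: 51.35
tool_pos: [0.5125, -0.2474, 0.1394]
eef_rot: [-180.0, -0.0, 87.6]
wrist_force: [0.2, -0.4, -2.7]
grip_width: 0.088
finger_force: 50.0
t 51.4 pos [ 512.5 -247.4  139.4] rpy [-180.    -0.    87.6] F [ 0.2 -0.4 -2.7] q6 -26.0
turn [-0.   -0.   -0.01] shift now-axes [-0.2   0.02  1.58] after-turn axes [-0.2   0.02  1.58]
```

```bash
python3 -m pendant '[[-0.1,0.08,0.2,0,0,0,-1],[-0.09,0,0.5,0,0,0,-1],[0,0,0.6,0,0,0,-1],[0,0,0.4,0,0,0,-1],[0,0,0.16,0,0,0,-1]]'
python3 -m pendant '[[0,0,0.1,0,0,0,-1],[0,0,0.1,0,0,0,-1],[0,0,0,0,0,0,-1],[0,0,0,0,0,0,-1],[0,0,0,0,0,0,-1]]'
python3 -m pendant '[[0,0,0.1,0,0,0,-1],[0,0,0.1,0,0,0,-1],[0,0,0,0,0,0,-1],[0,0,0,0,0,0,-1],[0,0,0,0,0,0,-1]]'
python3 go.py 514.3 -252 65 87.6
```

```text
clock: 51.85
tool_pos: [0.5127, -0.2518, 0.0902]
eef_rot: [-179.8, -0.1, 87.5]
wrist_force: [-0.5, 0.1, -2.2]
grip_width: 0.085
finger_force: 50.0
clock: 52.35
tool_pos: [0.5146, -0.2529, 0.0885]
eef_rot: [179.9, 0.0, 87.5]
wrist_force: [-0.3, 0.0, -2.2]
grip_width: 0.087
finger_force: 50.0
clock: 52.85
tool_pos: [0.5142, -0.2527, 0.0829]
eef_rot: [-180.0, -0.0, 87.5]
wrist_force: [-0.3, -0.2, -2.3]
grip_width: 0.088
finger_force: 50.0
t 52.9 pos [ 514.2 -252.7   82.9] rpy [-180.    -0.    87.5] F [-0.3 -0.2 -2.3] q6 -26.0
turn [-0.   -0.   -0.01] shift now-axes [0.03 0.   0.72] after-turn axes [0.03 0.   0.72]
```

```bash
python3 -m pendant '[[0,0,0.2,0,0,0,-1],[0,0,0.2,0,0,0,-1],[0,0,0.15,0,0,0,-1],[0,0,0,0,0,0,-1],[0,0,0,0,0,0,-1]]'
python3 -m pendant '[[0,0,0.08,0,0,0,-1],[0,0,0.08,0,0,0,-1],[0,0,0,0,0,0,-1],[0,0,0,0,0,0,-1],[0,0,0,0,0,0,-1]]'
python3 go.py 514.3 -252 65 87.6
```

```text
clock: 53.35
tool_pos: [0.514, -0.2526, 0.0688]
eef_rot: [-180.0, -0.0, 87.5]
wrist_force: [-0.5, 0.2, -2.4]
grip_width: 0.083
finger_force: 50.0
clock: 53.85
tool_pos: [0.5143, -0.2527, 0.0653]
eef_rot: [180.0, 0.0, 87.5]
wrist_force: [-0.3, -0.2, -3.0]
grip_width: 0.087
finger_force: 50.0
t 53.9 pos [ 514.3 -252.7   65.3] rpy [180.    0.   87.5] F [-0.3 -0.2 -3. ] q6 -26.0
turn [ 0.    0.   -0.01] shift now-axes [ 0.03 -0.    0.01] after-turn axes [ 0.03 -0.    0.01]
```

```bash
python3 -m pendant '[[0,0,0.06,0,0,0,-1],[0,0,0,0,0,0,-1],[0,0,0,0,0,0,-0.6],[0,0,0,0,0,0,-0.4],[0,0,0,0,0,0,-0.4]]'
python3 -m pendant '[[0,0,-0.4,0,0,0,-0.4],[0,0,-0.8,0,0,0,-0.4],[0,0,-1,0,0,0,-0.4],[0,0,-1,0,0,0,-0.4],[0,0,-0.8,0,0,0,-0.4]]'
python3 -m pendant '[[0.9,0,0,0,0,0,-0.4],[0.9,0,0,0,0,0,-0.3],[0.9,0,0,0,0,0,-0.3],[0.9,0,0,0,0,0,-0.3],[0.9,0,0,0,0,0,-0.3]]' >/dev/null
python3 -m pendant '[[0.9,0,0,0,0,0,-0.3],[0.9,0,0,0,0,0,-0.3],[0.9,0,0,0,0,0,-0.3],[0.9,0,0,0,0,0,-0.3],[0.9,0,0,0,0,0,-0.3]]' >/dev/null
python3 -m pendant '[[0.9,0,0,0,0,0,-0.3],[0.9,0,0,0,0,0,-0.3],[0.9,0,0,0,0,0,-0.3],[0.9,0,0,0,0,0,-0.3],[0.9,0,0,0,0,0,-0.3]]' >/dev/null
python3 -m pendant '[[0,0,0,0,0,-1,-0.3],[0,0,0,0,0,-1,-0.3],[0,0,0,0,0,-0.9,-0.3],[0,0,0,0,0,0,-0.3],[0,0,0,0,0,0,-0.3]]' >/dev/null
python3 go.py 596.4 338.2 100 101
python3 - <<'E'
from h import *
t=eyes.capture("top");s=eyes.capture("scene");cv2.imwrite("pics/t20.png",t);cv2.imwrite("pics/s20.png",s)
gr=cv2.cvtColor(t,cv2.COLOR_BGR2GRAY)
for r in(140,145,280,284):print(r,gr[r,440:460].tolist())
print(gr[128:142,449].tolist(),gr[278:294,447].tolist())
def edges(n,im,x0,y0,x1,y1):
    m=np.zeros(im.shape[:2],np.uint8);m[y0:y1,x0:x1]=cv2.inRange(im,np.array([225]*3),np.array([255]*3))[y0:y1,x0:x1]
    for c in cv2.findContours(m,0,1)[0]:
        if cv2.contourArea(c)>30:
            r=cv2.minAreaRect(c);print(n,cv2.contourArea(c),np.round(r[0],1),np.round(r[1],1),round(r[2],1),(plane(n,r[0],.075)*1000).round(1))
edges("top",t,120,155,172,205);edges("scene",s,445,205,505,255);edges("top",t,405,160,440,262);edges("scene",s,175,165,240,235)
E
```

```text
clock: 54.35
tool_pos: [0.5144, -0.2528, 0.0639]
eef_rot: [180.0, 0.0, 87.5]
wrist_force: [-0.4, 0.3, -0.3]
grip_width: 0.298
finger_force: 0.0
clock: 54.85
tool_pos: [0.5148, -0.2529, 0.1661]
eef_rot: [179.9, 0.1, 87.5]
wrist_force: [-0.7, -0.1, 0.2]
grip_width: 0.3
finger_force: 0.0
t 56.9 pos [528.9  84.5 164.2] rpy [180.    0.  100.7] F [ 0.2 -0.1 -0.6] q6 -4.0
turn [ 0.01  0.   -0.06] shift now-axes [9.47 4.54 2.57] after-turn axes [9.45 4.59 2.57]
140 [103, 102, 101, 102, 102, 100, 92, 118, 145, 187, 222, 216, 163, 107, 100, 101, 102, 101, 102, 101]
145 [102, 101, 101, 101, 100, 99, 94, 126, 173, 206, 223, 215, 160, 104, 99, 100, 99, 99, 100, 100]
280 [102, 101, 101, 100, 110, 154, 198, 215, 215, 201, 149, 103, 100, 101, 101, 101, 101, 101, 101, 100]
284 [102, 101, 101, 100, 112, 155, 201, 217, 214, 197, 147, 103, 101, 101, 101, 101, 101, 101, 102, 101]
[104, 104, 103, 102, 101, 101, 100, 111, 161, 202, 202, 193, 187, 204] [216, 216, 215, 216, 217, 217, 217, 218, 218, 218, 190, 132, 100, 100, 102, 104]
top 34.5 [135.  173.2] [ 3.1 18.4] 81.3 [593.3 352.   75. ]
scene 79.5 [478.9 242.7] [ 3.6 34.1] 86.2 [599.2 337.8  75. ]
top 111.0 [419.  258.5] [28.  5.] 0.0 [ 434.5 -227.6   75. ]
top 83.5 [419.5 244.9] [29.2  3.8] 3.2 [ 462.  -228.9   75. ]
top 45.5 [426.  219.3] [26.1  3.1] 3.8 [ 514.8 -242.9   75. ]
top 44.5 [420.  199.9] [30.1  2.5] 4.4 [ 554.7 -230.7   75. ]
top 119.5 [418.5 162.5] [ 5. 27.] 90.0 [ 633.6 -228.4   75. ]
scene 137.5 [180.8 203.2] [ 5.5 39. ] 25.0 [ 577.2 -276.    75. ]
scene 273.0 [223.6 201.4] [29.2 66.2] 1.9 [ 560.9 -185.8   75. ]
scene 441.5 [196.  184.5] [39. 42.] 90.0 [ 521.5 -260.4   75. ]
```

The first plate stands in its slot (top edge measured at x=514.8) and the bar has not moved. Next is the second plate.

```bash
python3 -m pendant '[[0.86,0.42,0,0,0,0,-0.3],[0.86,0.42,0,0,0,0,-0.3],[0.86,0.42,0,0,0,0,-0.3],[0.86,0.42,0,0,0,0,-0.3],[0.86,0.42,0,0,0,0,-0.3]]' >/dev/null
python3 -m pendant '[[0.86,0.42,0,0,0,0,-0.3],[0.86,0.42,0,0,0,0,-0.3],[0.86,0.42,0,0,0,0,-0.3],[0.86,0.42,0,0,0,0,-0.3],[0.86,0.42,0,0,0,0,-0.3]]' >/dev/null
python3 -m pendant '[[0.83,0.44,0.4,0,0,0,-0.3],[0,0,0.8,0,0,0,-0.3],[0,0,0.5,0,0,0,-0.3],[0,0,0,0,0,0,-0.3],[0,0,0,0,0,0,-0.3]]'
python3 go.py 597.5 338.4 64 101
```

```text
clock: 58.45
tool_pos: [0.5981, 0.3372, 0.1208]
eef_rot: [-179.9, 0.0, 100.8]
wrist_force: [0.2, 0.0, -0.0]
grip_width: 0.35
finger_force: 0.0
t 58.5 pos [598.1 337.2 120.8] rpy [-179.9    0.   100.8] F [ 0.2  0.  -0. ] q6 17.0
turn [-0.02  0.01 -0.05] shift now-axes [ 0.05 -0.01  2.27] after-turn axes [ 0.05 -0.01  2.27]
```

```bash
python3 -m pendant '[[0.05,0,0.5,0,0,0,-0.3],[0,0,0.7,0,0,0,-0.3],[0,0,0.7,0,0,0,-0.3],[0,0,0.37,0,0,0,-0.3],[0,0,0,0,0,0,-0.3]]'
python3 -m pendant '[[0,0,0,0,0,0,-1],[0,0,0,0,0,0,-1],[0,0,0,0,0,0,-1],[0,0,0,0,0,0,-1],[0,0,0,0,0,0,-1]]' 60
python3 go.py 597.5 338.4 64 101
python3 -m pendant '[[0,0,-0.2,0,0,0,-1],[0,0,-0.4,0,0,0,-1],[0,0,-0.6,0,0,0,-1],[0,0,-0.7,0,0,0,-1],[0,0,-0.7,0,0,0,-1]]' 
python3 -m pendant '[[0,0,-0.6,0,0,0,-1],[0,0,-0.4,0,0,0,-1],[0,0,-0.2,0,0,0,-1],[0,0,0,0,0,0,-1],[0,0,0,0,0,0,-1]]' 
python3 - <<'E'
from h import *
s=eyes.capture("scene");cv2.imwrite("pics/s21.png",s);g=cv2.cvtColor(s,cv2.COLOR_BGR2GRAY)
print(proj("scene",[[.602,.304,.1],[.602,.372,.1],[.602,.304,.165]]).round(1))
for r in range(206,244,2):print(r,"".join("%4d"%v for v in g[r,450:520:2]))
E
```

```text
clock: 58.95
tool_pos: [0.5962, 0.338, 0.0611]
eef_rot: [-179.7, 0.1, 100.8]
wrist_force: [0.0, 0.4, -1.0]
grip_width: 0.349
finger_force: 0.0
clock: 59.45
tool_pos: [0.5987, 0.3394, 0.0654]
eef_rot: [179.9, -0.0, 100.8]
wrist_force: [-0.1, -0.9, 2.7]
grip_width: 0.089
finger_force: 60.0
t 59.5 pos [598.7 339.4  65.4] rpy [179.9  -0.  100.8] F [-0.1 -0.9  2.7] q6 17.0
turn [ 0.02 -0.01 -0.04] shift now-axes [-0.03 -0.06  0.06] after-turn axes [-0.03 -0.06  0.06]
clock: 59.95
tool_pos: [0.5985, 0.3393, 0.1316]
eef_rot: [179.9, -0.0, 100.8]
wrist_force: [0.6, -0.2, -2.1]
grip_width: 0.087
finger_force: 60.0
clock: 60.45
tool_pos: [0.5977, 0.3388, 0.1587]
eef_rot: [-179.9, 0.0, 100.8]
wrist_force: [-0.1, -0.4, -2.9]
grip_width: 0.085
finger_force: 60.0
[[465.  234.6]
 [500.7 238.2]
 [474.2 213.4]]
206  133 133 134 134 134 132 133 134 133 105  75  76  73  82 143 142 146  81  55  53  54  56  55  57  56  52  59  91  91  56  55  62  67  87 104
208  132 134 133 133 134 133 132 133 134 135 106  74  73  73 144 143 147  88  55  54  55  54  55  50  52  51  52  76  90  83  74  70  69  59  60
210 
[... 1760 characters left out ...]
  77  74  72 136 149 150 150 150 150 150 148 153 152 151 151 152 148 150 151  50  54  54  67  57  59  57  57  60  56  59
236   76  78  76  77  76  74  75  73 125 129 126 120 110 113 114 113  97  99  83  88  81 146 143  82  57  57  58  57  55  56  56  56  53  59  55
238   78  77  79  74  73  76  77  76  76  75  74  77  74  75  75  77  75  75  75  74  76  71 151  61  59  56  56  81  73  59  60  58  56  58  58
240   77  77  76  78  77  79  76  75  76  75  77  77  77  75  76  79  74  75  73  75  77  73  98  63  58  57  51  57  55  57  57  59  58  57  56
242   80  79  77  77  78  79  78  76  79  76  80  76  75  78  77  78  74  78  72  76  73  75  76  60  53  48  71  70  93  95  94 119 123 151 152
```

Held upright this time: left edge runs (474,214) to (465,236), as predicted. I'll carry it gently to the next slot.

```bash
python3 -m pendant '[[0,0,0,0,0,0.4,-1],[0,0,0,0,0,0.7,-1],[0,0,0,0,0,0.8,-1],[0,0,0,0,0,0.6,-1],[0,0,0,0,0,0.38,-1]]' >/dev/null
python3 -m pendant '[[-0.2,0,0,0,0,0,-1],[-0.4,0,0,0,0,0,-1],[-0.6,0,0,0,0,0,-1],[-0.7,0,0,0,0,0,-1],[-0.7,0,0,0,0,0,-1]]' >/dev/null
python3 -m pendant '[[-0.7,0,0,0,0,0,-1],[-0.7,0,0,0,0,0,-1],[-0.7,0,0,0,0,0,-1],[-0.7,0,0,0,0,0,-1],[-0.7,0,0,0,0,0,-1]]' >/dev/null
python3 -m pendant '[[-0.7,0,0,0,0,0,-1],[-0.7,0,0,0,0,0,-1],[-0.7,0,0,0,0,0,-1],[-0.7,0,0,0,0,0,-1],[-0.7,0,0,0,0,0,-1]]' >/dev/null
python3 -m pendant '[[-0.7,0,0,0,0,0,-1],[-0.7,0,0,0,0,0,-1],[-0.7,0,0,0,0,0,-1],[-0.7,0,0,0,0,0,-1],[-0.7,0,0,0,0,0,-1]]' >/dev/null
python3 -m pendant '[[-0.7,0,0,0,0,0,-1],[-0.7,0,0,0,0,0,-1],[-0.7,0,0,0,0,0,-1],[-0.7,0,0,0,0,0,-1],[-0.7,0,0,0,0,0,-1]]' >/dev/null
python3 -m pendant '[[-0.7,0,0,0,0,0,-1],[-0.7,0,0,0,0,0,-1],[-0.6,0,0,0,0,0,-1],[-0.4,0,0,0,0,0,-1],[-0.2,0,0,0,0,0,-1]]' 
python3 -m pendant '[[0,0,0,0,0,0,-1],[0,0,0,0,0,0,-1],[0,0,0,0,0,0,-1],[0,0,0,0,0,0,-1],[0,0,0,0,0,0,-1]]' 
python3 go.py 564.3 -248.7 90 87.6
```

```text
clock: 64.0
tool_pos: [0.5783, -0.1416, 0.1594]
eef_rot: [-180.0, -0.0, 87.6]
wrist_force: [0.0, 0.3, -2.5]
grip_width: 0.087
finger_force: 60.0
clock: 64.5
tool_pos: [0.5783, -0.14, 0.1594]
eef_rot: [-180.0, -0.0, 87.7]
wrist_force: [0.7, 0.3, -1.8]
grip_width: 0.082
finger_force: 60.0
t 64.5 pos [ 578.3 -140.   159.4] rpy [-180.    -0.    87.7] F [ 0.7  0.3 -1.8] q6 -14.0
turn [-0.   -0.    0.02] shift now-axes [-4.37 -0.38  2.78] after-turn axes [-4.37 -0.38  2.78]
```

```bash
python3 -m pendant '[[-0.2,0,0,0,0,0,-1],[-0.5,-0.1,0,0,0,0,-1],[-0.7,-0.1,0,0,0,0,-1],[-0.7,-0.1,0,0,0,0,-1],[-0.7,-0.08,0,0,0,0,-1]]' >/dev/null
python3 -m pendant '[[-0.6,0,0,0,0,0,-1],[-0.5,0,0,0,0,0,-1],[-0.3,0,0,0,0,0,-1],[-0.17,0,0,0,0,0,-1],[0,0,0,0,0,0,-1]]' >/dev/null
python3 -m pendant '[[0,0,0,0,0,0,-1],[0,0,0,0,0,0,-1],[0,0,0,0,0,0,-1],[0,0,0,0,0,0,-1],[0,0,0,0,0,0,-1]]' 
python3 go.py 564.3 -248.7 90 87.6
python3 - <<'E'
from h import *
s=eyes.capture("scene");cv2.imwrite("pics/s22.png",s);g=cv2.cvtColor(s,cv2.COLOR_BGR2GRAY)
print(proj("scene",[[.57,-.214,.104],[.57,-.284,.104],[.57,-.214,.169]]).round(1))
for r in range(170,206,2):print(r,"".join("%4d"%v for v in g[r,170:230:2]))
E
```

```text
clock: 66.0
tool_pos: [0.5643, -0.249, 0.1595]
eef_rot: [180.0, -0.0, 87.6]
wrist_force: [0.4, 0.4, -2.8]
grip_width: 0.086
finger_force: 60.0
t 66.0 pos [ 564.3 -249.   159.5] rpy [180.   -0.   87.6] F [ 0.4  0.4 -2.8] q6 -24.0
turn [ 0.   -0.    0.01] shift now-axes [ 0.01 -0.    2.78] after-turn axes [ 0.01 -0.    2.78]
[[206.7 194.4]
 [174.7 191.2]
 [199.5 172.4]]
170   98  97  98  74 129 134  72  69  67 100 160 157 152 160 212 138 160 126 126 162 151 250 248 250 251 154 160 160 160 252
172   99 101  75  72 135  94  65  67  63 152 150 156 158 157 156 147 165 170  81  91 120 246 252 147 153 156 154 173 253 248
174   98  93  69  68 130  71  67  71  62 157 154 152 150 150 151 136 174  82  89  90  86  88 167 163 160 164 163 171 204 233
176  101  82  71  93 103  69  73  70  70  79 154 153 152 154 152 149 120  94  91  91  89 174 168 165 167 163 165 167 165 164
178   93  72  73  88  74  71  71  71  69  64 156 151 151 153 153 152 139  88  92  93  90  92  89  87  88  88  84  85  82 167
180   74  70  72  84  72  73  72  70  73  69 102 154 154 154 153 154 142  90  90  90  91  89  88  91  90
[... 820 characters left out ...]
158 156 155 156 157 156 162 156 158 156 155 153 153 157 132  82 240 184 119
196  188 183  71 163 132 124 254 255 157 139 114 139 152 153 154 158 157 157 156 154 154 155 155 157 157 147 102 138 121 121
198  221  76 174 248 195 190 255 157 154 138  99  96  95  96  94  98 103 122 126 152 152 152 155 158 155 148 141 129 122 116
200  162  71 245 242 192 255 156 160 142 100  98  96  99  96  98  97  97  96  94  94  94  90  91  97 101 125 139 124 122 218
202   76 174 247 234 201 156 161 156 140 100  99  99  96  97  98  97  98  98  97  94  95  94  95  95  94 120 136 122 122 153
204   75 245 244 193 255 159 163 141 108 101  99 101  99  99  95  99  98  98  99  97  96  95  95  96  93 131 127 123 135 166
```

The held plate's right edge runs (202,174) to (206.5,193). The prediction for an upright plate in position is (199.5,172) to (206.7,194), so it is good. Lowering.

```bash
python3 -m pendant '[[0,0,0.3,0,0,0,-1],[0,0,0.6,0,0,0,-1],[0,0,0.8,0,0,0,-1],[0,0,0.6,0,0,0,-1],[0,0,0.3,0,0,0,-1]]'
python3 -m pendant '[[0,0,0.1,0,0,0,-1],[0,0,0.1,0,0,0,-1],[0,0,0.1,0,0,0,-1],[0,0,0,0,0,0,-1],[0,0,0,0,0,0,-1]]'
python3 -m pendant '[[0,0,0.1,0,0,0,-1],[0,0,0.1,0,0,0,-1],[0,0,0.1,0,0,0,-1],[0,0,0,0,0,0,-1],[0,0,0,0,0,0,-1]]'
python3 go.py 564.3 -248.7 65 87.6
```

```text
clock: 66.55
tool_pos: [0.5625, -0.2485, 0.0912]
eef_rot: [-179.8, -0.1, 87.6]
wrist_force: [-0.1, -0.2, -2.1]
grip_width: 0.081
finger_force: 60.0
clock: 67.05
tool_pos: [0.5647, -0.2495, 0.0876]
eef_rot: [179.9, 0.0, 87.6]
wrist_force: [-0.7, -0.5, -3.3]
grip_width: 0.084
finger_force: 60.0
clock: 67.55
tool_pos: [0.5641, -0.2492, 0.0792]
eef_rot: [-180.0, -0.0, 87.6]
wrist_force: [0.6, 0.1, -2.4]
grip_width: 0.082
finger_force: 60.0
t 67.5 pos [ 564.1 -249.2   79.2] rpy [-180.    -0.    87.6] F [ 0.6  0.1 -2.4] q6 -24.0
turn [-0.01 -0.    0.01] shift now-axes [0.02 0.01 0.57] after-turn axes [0.02 0.01 0.57]
```

```bash
python3 -m pendant '[[0,0,0.2,0,0,0,-1],[0,0,0.2,0,0,0,-1],[0,0,0.15,0,0,0,-1],[0,0,0.03,0,0,0,-1],[0,0,0,0,0,0,-1]]'
python3 -m pendant '[[0,0,0.03,0,0,0,-1],[0,0,0,0,0,0,-1],[0,0,0,0,0,0,-0.6],[0,0,0,0,0,0,-0.4],[0,0,0,0,0,0,-0.4]]'
python3 -m pendant '[[0,0,-0.4,0,0,0,-0.4],[0,0,-0.8,0,0,0,-0.4],[0,0,-1,0,0,0,-0.4],[0,0,-1,0,0,0,-0.4],[0,0,-0.8,0,0,0,-0.4]]'
python3 -m pendant '[[0.9,0,0,0,0,0,-0.4],[0.9,0,0,0,0,0,-0.3],[0.9,0,0,0,0,0,-0.3],[0.9,0,0,0,0,0,-0.3],[0.9,0,0,0,0,0,-0.3]]' >/dev/null
python3 -m pendant '[[0.9,0,0,0,0,0,-0.3],[0.9,0,0,0,0,0,-0.3],[0.9,0,0,0,0,0,-0.3],[0.9,0,0,0,0,0,-0.3],[0.9,0,0,0,0,0,-0.3]]' >/dev/null
python3 -m pendant '[[0.9,0,0,0,0,0,-0.3],[0.9,0,0,0,0,0,-0.3],[0.9,0,0,0,0,0,-0.3],[0.9,0,0,0,0,0,-0.3],[0.9,0,0,0,0,0,-0.3]]' >/dev/null
python3 -m pendant '[[0.9,0,0,0,0,0,-0.3],[0.9,0,0,0,0,0,-0.3],[0.9,0,0,0,0,0,-0.3],[0,0,0,0,0,0,-0.3],[0,0,0,0,0,0,-0.3]]'
python3 - <<'E'
from h import *
t=eyes.capture("top");s=eyes.capture("scene");cv2.imwrite("pics/t23.png",t);cv2.imwrite("pics/s23.png",s)
gr=cv2.cvtColor(t,cv2.COLOR_BGR2GRAY)
for r in(140,284):print(r,gr[r,440:460].tolist())
print(gr[128:142,449].tolist(),gr[278:294,447].tolist())
def edges(n,im,x0,y0,x1,y1,z=.075,lo=228):
    m=np.zeros(im.shape[:2],np.uint8);m[y0:y1,x0:x1]=cv2.inRange(im,np.array([lo]*3),np.array([255]*3))[y0:y1,x0:x1]
    for c in cv2.findContours(m,0,1)[0]:
        if cv2.contourArea(c)>25:
            r=cv2.minAreaRect(c);print(n,cv2.contourArea(c),np.round(r[0],1),np.round(r[1],1),round(r[2],1),(plane(n,r[0],z)*1000).round(1))
edges("top",t,405,160,442,262)
T=[[x,-.248-.04*(x-.54)+dy,.075] for x in(.5143,.5641) for dy in(-.035,.035)]
print("expect top",proj("top",T).round(1).tolist(),"scene",proj("scene",T).round(1).tolist())
print("plates top");[print(r,"".join("%4d"%v for v in gr[r,404:446:2])) for r in range(182,232,2)]
gs=cv2.cvtColor(s,cv2.COLOR_BGR2GRAY)
print("scene");[print(r,"".join("%4d"%v for v in gs[r,164:226:2])) for r in range(172,216,2)]
E
```

```text
clock: 68.05
tool_pos: [0.5643, -0.2492, 0.0654]
eef_rot: [-180.0, -0.0, 87.6]
wrist_force: [-1.5, 2.3, 2.8]
grip_width: 0.088
finger_force: 60.0
clock: 68.55
tool_pos: [0.5644, -0.2494, 0.064]
eef_rot: [180.0, 0.0, 87.6]
wrist_force: [0.2, -0.3, 0.2]
grip_width: 0.298
finger_force: 0.0
clock: 69.05
tool_pos: [0.5649, -0.2496, 0.1665]
eef_rot: [179.9, 0.0, 87.6]
wrist_force: [-0.3, -0.1, -0.1]
grip_width: 0.3
finger_force: 0.0
clock: 71.05
tool_pos: [0.5811, 0.1555, 0.1645]
eef_rot: [180.0, 0.0, 87.7]
wrist_force: [0.1, 0.4, -0.3]
grip_width: 0.35
finger_force: 0.0
140 [106, 107, 107, 106, 106, 104, 96, 124, 151, 196, 228, 226, 170, 112, 104, 106, 105, 106, 107, 105]
284 [106, 106, 105, 105, 117, 162, 209, 225, 224, 207, 154, 107, 104, 106, 106, 106, 105, 105, 106, 106]
[109, 109, 107, 106, 107, 106, 105, 118, 168, 211, 211, 201, 196, 213] [224, 224, 224, 224, 224, 224, 225, 225, 225, 226, 198, 137, 105, 105, 108, 109]
top 113.5 [419.5 258.5] [29.  5.] 0.0 [ 434.5 -228.7   75. ]
top 91.0 [420. 245.] [ 4. 30.] 90.0 [ 461.9 -229.9   75. ]
top 58.5 [426.5 219.4] [29.2  3.3] 4.2 [ 514.6 
[... 4725 characters left out ...]
173 172 168 168 163 189 143 173 172 170 165 246 173 129
206  137 213  92 175 246 232 204 248 249 190 175 174 175 175 174 174 174 173 175 173 175 171 167 154 167 171 169 194 252 122 130
208  190 172  91 245 243 197 250 247 249 196 174 175 174 174 176 175 175 174 174 175 174 174 174 165 157 172 168 245 219 127 136
210  216  92 207 246 233 204 248 248 251 182 173 177 176 176 178 175 175 175 174 174 174 174 175 177 150 174 166 251 137 127 254
212  175  90 251 244 200 250 247 249 185 158 171 175 174 175 176 176 175 176 176 175 176 177 175 177 159 114 221 236 125 125 253
214   93 194 246 234 204 248 248 252 137 185 180 173 177 175 175 175 169 174 175 174 176 173 171 173 166 123 250 178 130 185 251
```

```bash
python3 - <<'E'
from h import *
a=cv2.imread("pics/top0.png");b=cv2.imread("pics/t23.png");c=cv2.imread("pics/scene0.png");d=cv2.imread("pics/s23.png")
for n,x,y,(x0,y0,x1,y1) in(("jar sc",c,d,(395,280,440,325)),("elbow sc",c,d,(235,265,290,345)),("elbow top",a,b,(312,75,362,145))):
    print(n,cv2.absdiff(x,y)[y0:y1,x0:x1].mean().round(1))
for n,im,hi in(("top",b,(5,120,120,16)),("scene",d,(8,90,120,22))):
  for ar,r,k in blobs(im,hi[:3],(hi[3],255,255),150):
    if n=="top" and 450<r[0][0]<490 or n=="scene" and 130<r[0][0]<190 and 170<r[0][1]<240:
      print(n,ar,np.round(r[0],1),np.round(r[1],1),round(r[2],1))
j=np.array([.5345,-.3605,.0]);u=np.array([np.cos(-.042),np.sin(-.042),0]);v=np.array([.042,.999,0])
T=[j+su*.045*u+sv*.015*v+np.array([0,0,.035]) for su in(-1,1) for sv in(-1,1)]
print(proj("top",T).round(1).tolist(),proj("scene",T).round(1).tolist())
hb=cv2.cvtColor(b,cv2.COLOR_BGR2HSV);print("col",hb[214,456:484].tolist())
print("row",hb[186:244:2,470].tolist())
E
```

```text
jar sc 7.1
elbow sc 8.3
elbow top 13.4
top 870.0 [469.3 214.6] [20.5 45.4] 1.7
scene 345.0 [155.4 199.2] [12.5 37.6] 26.6
[[479.5, 234.2], [466.0, 233.3], [480.1, 193.3], [466.7, 192.4]] [[158.9, 181.4], [170.6, 182.9], [142.6, 210.8], [154.8, 212.6]]
col [[30, 1, 255], [26, 9, 217], [90, 4, 71], [10, 165, 119], [13, 207, 255], [17, 208, 255], [13, 215, 241], [11, 183, 117], [10, 152, 84], [10, 150, 85], [11, 155, 102], [10, 159, 216], [12, 152, 244], [12, 150, 243], [12, 150, 243], [12, 151, 244], [12, 151, 242], [12, 152, 240], [12, 154, 240], [12, 153, 240], [12, 152, 240], [12, 152, 240], [12, 153, 241], [12, 151, 242], [10, 99, 220], [12, 39, 145], [90, 7, 111], [80, 7, 110]]
row [[30, 2, 251], [30, 2, 254], [90, 2, 127], [11, 200, 210], [13, 150, 246], [12, 151, 244], [12, 149, 244], [13, 150, 243], [12, 150, 243], [12, 149, 243], [12, 149, 243], [12, 151, 243], [12, 150, 243], [12, 150, 243], [12, 150, 243], [12, 151, 243], [12, 151, 243], [12, 150, 243], [12, 150, 243], [12, 150, 243], [12, 151, 243], [12, 152, 242], [12, 151, 242], [12, 151, 246], [11, 187, 149], [17, 207, 255], [5, 103, 79], [25, 6, 239], [30, 2, 252]]
```

Every item checks out:
- **Block:** top face spans columns 467–480 and rows 193.5–233, matching a block seated in the pocket.
- **Plates:** both stand at full depth.
- **Bar:** centred in the V-blocks.
- **Bystanders:** the picture changes around the jar and elbow are small, and the arm was never near them.

Handing in.

```bash
python3 -c "
from cell import robot
print(robot.sign_off())"
```

```text
the job is handed in; nothing more can be done
None
```

I handed the job in at about 71 s: the bar lies centred in the V-blocks, both fin plates (only two were in the rack) stand fully down in slots of their own, and the copper block is flat in the orange pocket. The first plate swung in the grip and pressed the bar with about 11 N, so I squared it on the bench before inserting it; the bar did not move.

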